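# Hang the brush washer's strainer basket to drain

## Robot

A 6-joint arm with a two-finger parallel gripper is mounted at the origin on the work surface. World frame = base frame: x ahead of the robot, y to its left, z up, the work surface at z = 0. Lengths are in m, angles in rad, forces in N, time in s.
With the tool pointing down it reaches from about 0.375 to 0.925 m from the base axis. Payload 5.7 kg.
Tool frame: the origin (TCP) lies at the very end of the fingers, on their centre line; the grasp point (between the pads) lies 19 mm behind it; z points along the fingers, y is the line along which they close (so a half turn about z gives the same grasp; the last joint's range is limited). The gripper opens to 88 mm and grips with 3 to 60 N. Pads are 20 mm wide; open, the fingers measure 115 mm over their backs; the gripper's body (75 mm by 178 mm) begins 61 mm behind the grasp point.
Start: joints at [-1.392, 0.359, 1.51, -0, 1.272, -0.115], TCP at [0.174, -0.574, 0.186] pointing down, gripper open.
Joint ranges: [-2.97, 2.97], [-1.01, 2.36], [0.21, 2.38], [-0.96, 4.11], [0.2, 2.71], [-2.98, 2.98]. Speed limits (rad/s): [2.39, 2.39, 3.14, 3.14, 3.14, 3.14].

## Interface

Orientations are given as a unit quaternion [x, y, z, w].
In Python, from plant import state, camera, close_job, silhouettes, mark_of gives the robot as it stands.
- The arm moves only by the tool jog_arm, never from a script. Its argument "increments" is a list of rows, each a list of 3 entries, a list of its own where there are three numbers: the shift along the tool's x, y, z in cm, then the turn, a rotation vector about the tool's x, y, z in degrees, then the opening, from -1 (shut) to 1 (fully open). In form: [[[x, y, z], [ax, ay, az], hand], ...]. A call has 1 to 20 rows; each row is the pose to reach, as a shift and turn from the pose commanded when the call began, along the tool's axes at that moment; what a row does not reach only later rows make up. A row lasts 1/10 s, in which the tool goes at most 50 mm and 8.59 degrees, less where a joint would pass 70% of its speed; a pose out of reach is approached as far as the arm can. A call with a gripper value outside its range is refused whole. The fingers move at their own pace and stop on an object; "grip_force" is the grip in N (left out, the last holds). Time passes only in rows, so rows that repeat a pose let the fingers close. It gives the time, the measured TCP pose, the force, the opening and the grip force at its end, in the units of the state.
- state(): the state, without advancing time (a new reading comes with each control period).
- camera(name): name is "scene" or "top" or "wrist"; returns a dict with "image" (400x640x3 uint8, red, green, blue), "range_z" (400x640 float32, m along the optical axis (not along the pixel's ray), 0 where there is no reading), "K" (3x3 intrinsics, pixels), "view" (4x4, takes a point from world to camera coordinates); the wrist camera has in their place "hand_eye" (4x4, takes a point from camera to tool coordinates, whose origin is the TCP and whose axes are the flange's). Camera axes: x right, y down, z forward; pixel columns grow to the right and rows downward; lengths in m; the calibration is good to about 2 mm. The wrist camera is an equidistant fisheye: a pixel r from the principal point sees the ray r / f radians off the axis. A picture is of the moment at which its call begins: read the wrist's pose just before it.
- close_job(): hands the job in; it is judged then, once.
Trained networks look in a picture, given as the dict that the camera call returned (one of the last four; its "shot" number tells which), for a name from the list of things; names that differ only in an ending like _2 or _b are one class to them, and where a whole thing is asked for, a point or a joint stands for the part that bears it (a point fixed in the world has none). Each returns a list of dicts, best first, with "conf" (0 to 1); they miss things now and then, are a little off and sometimes report something else, mostly with a low value. They report only what shows in the picture. A call takes as long as a camera call. They do not tell look-alikes from the thing itself.
- silhouettes(picture, thing): "mask" (400x640 bool, what is visible of it) and "box" ([left, top, right, bottom] in pixels, round what is visible of it).
- mark_of(picture, thing): "at" ([column, row] in pixels: a listed point, or the origin of a listed thing).
The state is a dict: "clock": time; "q": joint angles; "qd": joint speeds; "effort": joint torques, N m; "tool_pos": TCP position; "eef_rot": TCP orientation; "wrist_force": force on the tool from outside, world axes, zero at the start; "torque": the same for the moment, N m; "opening": opening from 0.0 (shut) to 1.0 (fully open); "grasp_force": force on a finger pad.
Only numpy, scipy, OpenCV 4.12 (cv2) and the standard library are available. Lean on these libraries where they do the work, as an engineer would, in place of code of your own. Each camera call takes 0.05 s, during which the arm holds its last target. There are 200 camera calls.

## Task

Take the blue lid off the steel brush washer by its knob and set it down knob-up on the cork board; then lift the strainer basket out by its wooden grip, hang it by its wire handle on the brass hook under the drying rack's shelf and let it go, and finally put the lid back squarely on the washer. Do not bump the rack's wire shelf, because the paintings on it are wet. Leave the washer standing where it is and do not disturb the other studio things.

Things in the scene. Friction and masses are not known exactly. Their poses are not given: they have to be found in the camera images.
- pot: brush washer: round steel pot, loose on the table, 136 outside dia, wall 4, 105 high, floor 5 thick, two small wire ears on the sides (+y and -y, reaching 85 from the axis at 78 high). Origin: centre of its underside; z up
- lid: blue domed lid on the pot, 148 dia; under its flange a ring 118 dia, 8 deep drops into the pot's mouth (128 inside). Origin: centre of that ring's lower edge, which lies 97 above the pot's underside when the lid is seated. Flange underside 8, dome top 46, knob top 78 above the origin; the dome is hollow and covers the basket's grip. z up through the knob
- lid_knob (a point): grip point on the lid's black round knob (26 dia, 32 tall, straight up from the dome), 22 above the dome top
- basket: strainer basket standing inside the pot, 250 g, wire, 100 dia, 48 high, with a stiff roof-shaped wire handle (wire 7 dia) over it in its own y-z plane, and on top of the handle an upright wooden grip, 26 (x) by 20 (y), from 88 to 130 above the origin (it stands out 30 above the pot's rim). Origin: centre of its underside; z up. A hook enters the handle along the basket's x, from either side
- basket_bar (a point): middle of the handle wire's short level top, 86 above the basket's origin; the wire's underside is 3.5 lower. The free space under it down to the basket's rim is 35
- basket_grip (a point): grip point on the wooden grip, 112 above the basket's origin; pinch it across its 20 mm width (basket y)
- board: square cork board where the lid is put meanwhile, 170 x 170 x 8, fixed. Origin: centre of its underside; top at 8
- rack: black steel drying rack, fixed. Origin: on the table below the hook's seat, on a white round drip dish (92 dia, 6 high). Its x axis points away from the robot along the hook; two posts (18 dia, 385 high) and a cross bar at 200 high stand 90 behind the origin, posts at y = +-120
- hook_seat (a point): top of the brass hook's level bar (8 dia) at the place to hang things, 204 high; axes as the rack. The level bar runs along x from 22 before this point to the cross bar 90 behind it; the handle wire's centre lies 3.5 above this point when hung
- hook_tip (a point): top of the hook's upturned end, 28 before hook_seat, 17 above it; points to the robot
- shelf: wire shelf on top of the rack with two small wet paintings; axes and origin as the rack's. Its underside is at 370, it reaches from 17 before the hook seat to 128 behind it and y = +-144, so a vertical gripper does not fit at the hook: tilt it back towards the robot by 35 to 45 degrees
- jar_red: red paint jar, 56 dia x 75 high; bystander, origin at centre of underside
- jar_blue: blue paint jar with white cap, 56 dia x 75 high; bystander, origin at centre of underside
- tape: roll of yellow masking tape lying flat, 90 dia x 25 high; bystander, origin at centre of underside
- bottle_yellow: yellow paint bottle, 58 dia x 150 high; bystander, origin at centre of underside
- can: green paint can, 90 dia x 100 high; bystander, origin at centre of underside
- knife: palette spatula with dark wooden handle, 200 long, lying flat; bystander, origin at centre of underside
Not all that is in view belongs to the job. Several things have the shape of the lid; the one meant has the colours described above.

How it is judged:
By the outcome, as a careful person would: the job done as asked, in the order asked, and still so for the second after the job is handed in, with the robot touching nothing.
It also fails if it takes over 72 s, if anything falls off the work surface, if the arm or the gripper's body presses on something with over 40 N, if the wrist force passes 120 N, or if a joint passes its speed limit or range.

## Working session

There is one attempt and no reset: what is moved stays moved. The work goes in short steps, Python scripts to look and compute and a tool call to move; the robot and the scene stay as the last step left them, time stands still between calls to the robot, and variables do not carry over. Pictures are saved under pics/ and viewed, at most 10 in all, crops included, and the job is handed in when it is done.

Besides the shell and the picture viewer there is one more tool, called after ">>>" by a JSON object that holds its "api" and its "payload". jog_arm: Moves the arm, as the interface text tells. Its arguments: {"type":"object","properties":{"increments":{"type":"array"},"grip_force":{"type":"number"}},"required":["increments"]}

```bash
ls; mkdir -p pics; cat > h.py <<'E'
import numpy as np, cv2
from scipy.spatial.transform import Rotation as R
from plant import state, camera, close_job, silhouettes, mark_of
def save(c,n,crop=None,s=1):
    im=c["image"][:,:,::-1]
    if crop: l,t,r,b=crop; im=im[t:b,l:r]
    cv2.imwrite("pics/"+n,cv2.resize(im,None,fx=s,fy=s) if s!=1 else im)
def world_cloud(c):
    z=c["range_z"]; K=c["K"]; v,u=np.mgrid[0:400,0:640]
    P=np.stack([(u-K[0,2])/K[0,0]*z,(v-K[1,2])/K[1,1]*z,z],-1)
    T=np.linalg.inv(c["view"]); P=P@T[:3,:3].T+T[:3,3]; P[z==0]=np.nan; return P
def ray(c,uv):
    K=c["K"]; T=np.linalg.inv(c["view"]); d=T[:3,:3]@np.array([(uv[0]-K[0,2])/K[0,0],(uv[1]-K[1,2])/K[1,1],1]); return T[:3,3],d/np.linalg.norm(d)
def tri(c1,p1,c2,p2):
    rs=[ray(c1,p1),ray(c2,p2)]
    A=sum(np.eye(3)-np.outer(d,d) for o,d in rs); b=sum((np.eye(3)-np.outer(d,d))@o for o,d in rs)
    x=np.linalg.solve(A,b); e=max(np.linalg.norm((np.eye(3)-np.outer(d,d))@(x-o)) for o,d in rs); return x,e
E
python3 - <<'E'
from h import *
s=camera("scene");t=camera("top")
save(s,"s0.png");save(t,"t0.png")
np.set_printoptions(precision=4,suppress=True)
for n in "pot lid lid_knob basket_grip board rack hook_seat hook_tip shelf jar_red jar_blue tape bottle_yellow can knife".split():
    a=mark_of(s,n)[:3];b=mark_of(t,n)[:3]
    print(n,[(np.round(x["at"]),round(x["conf"],2)) for x in a],[(np.round(x["at"]),round(x["conf"],2)) for x in b])
    if a and b:
        print("   ",*tri(s,a[0]["at"],t,b[0]["at"]))
print(state())
print(s["K"],s["view"],t["view"])
E
```

```text
pics
pot [(array([398., 236.]), 0.82)] [(array([243., 200.]), 0.49)]
    [ 0.5013  0.2685 -0.0027] 0.005301662847888043
lid [(array([447., 196.]), 0.8), (array([393., 198.]), 0.78), (array([402., 213.]), 0.67)] [(array([237., 195.]), 0.95), (array([189., 247.]), 0.94), (array([239., 249.]), 0.75)]
    [0.5017 0.3279 0.1673] 0.06752622406770271
lid_knob [(array([470., 247.]), 0.97), (array([450., 182.]), 0.88), (array([457., 227.]), 0.63)] [(array([185., 248.]), 0.86), (array([237., 252.]), 0.71), (array([234., 193.]), 0.63)]
    [ 0.3297  0.5505 -0.2157] 0.027988177474297386
basket_grip [] [(array([439., 217.]), 0.47)]
board [(array([243., 225.]), 0.85), (array([317., 222.]), 0.4)] [(array([375., 205.]), 0.84)]
    [ 0.4898 -0.2307 -0.0006] 0.003808952379579369
rack [(array([314., 275.]), 0.81), (array([422., 288.]), 0.59)] [(array([311., 157.]), 0.68)]
    [ 0.6729  0.0162 -0.0107] 0.00483650201605457
hook_seat [(array([314., 220.]), 0.89)] [(array([310., 139.]), 0.58)]
    [0.6787 0.0189 0.214 ] 0.004225330055937383
hook_tip [(array([313., 213.]), 0.88), (array([406., 196.]), 0.2)]
[... 914 characters left out ...]
fort': array([ -0.    , -51.533 , -27.1123,   0.0675,   0.0248,  -0.    ]), 'tool_pos': array([ 0.1737, -0.5743,  0.1861]), 'eef_rot': array([ 0.9892,  0.1464,  0.    , -0.0001]), 'wrist_force': array([-0.5371, -0.5787, -0.0925]), 'torque': array([ 0.0359, -0.0045, -0.0493]), 'grasp_force': 0.0, 'opening': 1.0024410972381024}
[[436.427    0.     318.5744]
 [  0.     436.427  197.4136]
 [  0.       0.       1.    ]] [[-0.0735  0.9973 -0.0027  0.015 ]
 [ 0.6451  0.0455 -0.7627 -0.2163]
 [-0.7605 -0.0578 -0.6467  1.7845]
 [ 0.      0.      0.      1.    ]] [[ 0.0199 -0.9998  0.0055 -0.0026]
 [-0.9848 -0.0206 -0.1724  0.5199]
 [ 0.1725 -0.0019 -0.985   1.7539]
 [ 0.      0.      0.      1.    ]]
```

View pics/s0.png

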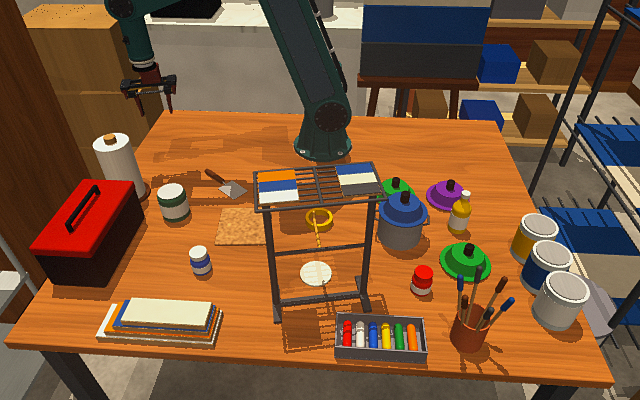

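View pics/t0.png

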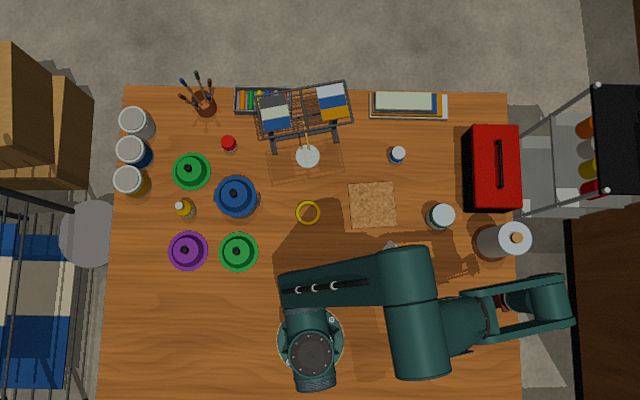

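The lid meant is the blue one on the pot (scene 402,205 and top 236,195). Its look-alikes are a green lid (scene 397,188; top 238,252), a purple one (scene 447,194; top 187,250) and a green one (scene 465,260; top 191,170). The rack is yawed a little, with the dish at scene (315,273) and the hook at about (316,225). Next I'll check a close crop and measure from depth.

```bash
python3 - <<'E'
from h import *
np.set_printoptions(precision=4,suppress=True)
s=camera("scene");t=camera("top")
save(s,"s1.png",(240,150,460,310),3)
for n,c in (("s",s),("t",t)):
    P=world_cloud(c); hsv=cv2.cvtColor(c["image"],cv2.COLOR_RGB2HSV); im=c["image"].astype(int)
    x,y,z=np.moveaxis(P,-1,0)
    near=np.hypot(x-.50,y-.268)<.11
    m=near&(z>.165)&(z<.19); print(n,"knob",m.sum(),P[m].mean(0),P[m].min(0),P[m].max(0), np.percentile(z[m],95))
    m=near&(hsv[...,0]>100)&(hsv[...,0]<125)&(hsv[...,1]>120)&(z>.09)
    print("lid",m.sum(),P[m].min(0),P[m].max(0),[(round(h,3),(m&(abs(z-h)<.004)).sum(), P[m&(abs(z-h)<.004)].mean(0) if (m&(abs(z-h)<.004)).any() else 0) for h in (.11,.12,.13,.14)])
    # board
    m=(abs(x-.49)<.13)&(abs(y+.23)<.13)&(z>.004)&(z<.013)&(abs(hsv[...,0].astype(int)-14)<8)
    q=cv2.minAreaRect((P[m][:,:2]*1000).astype(np.float32)) ; print("board",m.sum(),q,P[m].mean(0))
    # dish
    m=(abs(x-.68)<.09)&(abs(y-.02)<.09)&(z<.02)&(hsv[...,1]<60)&(hsv[...,2]>120)
    print("dish",m.sum(),P[m].min(0),P[m].max(0),P[m].mean(0))
    # shelf, posts
    m=(abs(x-.73)<.2)&(abs(y-.02)<.25)&(z>.36)&(z<.40)
    print("shelf",m.sum(),cv2.minAreaRect((P[m][:,:2]*1000).astype(np.float32)),P[m].min(0),P[m].max(0),np.median(z[m]))
    m=(abs(x-.73)<.2)&(abs(y-.02)<.25)&(z>.04)&(z<.34)&(hsv[...,2]<90)
    print("frame",m.sum())
    if m.sum()>20: print(cv2.fitLine((P[m][:,:2]).astype(np.float32),cv2.DIST_HUBER,0,.01,.01).ravel())
    m=(abs(x-.68)<.14)&(abs(y-.02)<.06)&(z>.15)&(z<.25)&(hsv[...,1]>110)&(abs(hsv[...,0].astype(int)-22)<8)
    print("hook",m.sum())
    if m.sum(): print(P[m].min(0),P[m].max(0),P[m].mean(0),cv2.fitLine((P[m][:,:2]).astype(np.float32),cv2.DIST_HUBER,0,.01,.01).ravel())
    for k in ("hook_seat","hook_tip","lid_knob"):
        print(k,[(r["at"],r["conf"]) for r in mark_of(c,k)])
E
```

```text
s knob 60 [0.5049 0.2751 0.1723] [0.4907 0.2636 0.1651] [0.5174 0.2873 0.1772] 0.17669732134360888
lid 1071 [0.4391 0.2049 0.1041] [0.5746 0.3487 0.1471] [(0.11, np.int64(368), array([0.5333, 0.2716, 0.1093])), (0.12, np.int64(100), array([0.544 , 0.2657, 0.12  ])), (0.13, np.int64(83), array([0.5401, 0.2693, 0.1302])), (0.14, np.int64(349), array([0.5114, 0.2749, 0.1415]))]
board 1570 ((490.49169921875, -226.2950897216797), (261.993896484375, 248.52638244628906), 85.3075942993164) [ 0.5077 -0.2312  0.0075]
dish 536 [ 0.6311 -0.0191 -0.0012] [0.7256 0.0708 0.0119] [0.6789 0.0253 0.0056]
shelf 4237 ((732.4749145507812, 37.24798583984375), (148.61724853515625, 287.72344970703125), 12.25316047668457) [ 0.6315 -0.1163  0.3601] [0.8335 0.1912 0.3895] 0.3840343749352775
frame 2097
[ 0.2172 -0.9761  0.7704  0.0493]
hook 110
[0.6489 0.0162 0.1986] [0.7605 0.045  0.2209] [0.7007 0.0299 0.2046] [0.9762 0.2167 0.7007 0.0299]
hook_seat [([316.7, 222.4], 0.62)]
hook_tip [([315.1, 210.9], 0.84)]
lid_knob [([452.3, 184.6], 0.86), ([465.3, 245.7], 0.83), ([406.1, 195.3], 0.66), ([394.6, 182.2], 0.59
[... 432 characters left out ...]
0625, -230.97621154785156), (260.2688293457031, 257.8700256347656), 0.4276491403579712) [ 0.4885 -0.2257  0.008 ]
dish 429 [ 0.6282 -0.0206 -0.0059] [0.7189 0.0678 0.0188] [0.6711 0.0245 0.0064]
shelf 3027 ((728.4301147460938, 36.74995422363281), (147.3080291748047, 288.6510314941406), 12.158397674560547) [ 0.6276 -0.1167  0.368 ] [0.8282 0.1906 0.3961] 0.38416006939886094
frame 262
[ 0.3419 -0.9397  0.8095 -0.0387]
hook 56
[0.6427 0.0174 0.1932] [0.7521 0.0436 0.2298] [0.6982 0.0307 0.205 ] [0.9773 0.2121 0.6982 0.0307]
hook_seat [([309.3, 139.8], 0.88)]
hook_tip [([309.6, 145.3], 0.81)]
lid_knob [([186.4, 163.6], 0.74), ([238.3, 251.9], 0.71), ([234.8, 191.9], 0.64), ([183.1, 247.8], 0.6)]
```

View pics/s1.png

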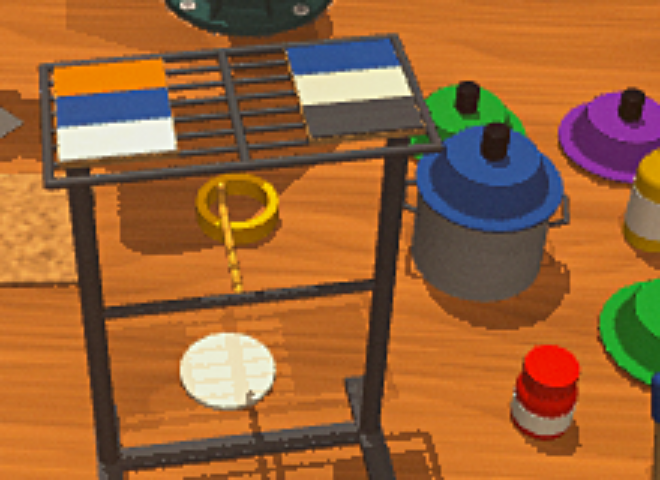

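```bash
cat >> h.py <<'E'
np.set_printoptions(precision=4,suppress=True)
def Rt(yaw,tilt=0):  # yaw of tool x (deg), tilt: tool z leaning forward along yaw by tilt deg
    return R.from_euler('z',yaw,degrees=True)*R.from_euler('y',-tilt,degrees=True)*R.from_euler('x',180,degrees=True)
def plan(wps):
    s=state(); R0=R.from_quat(s["eef_rot"]); p0=s["tool_pos"]
    print("now",p0,R0.as_matrix().T.ravel(),"t",s["clock"],"q",s["q"])
    for p,yaw,tilt in wps:
        print(np.round(R0.inv().apply(np.array(p)-p0)*100,2).tolist(),np.round((R0.inv()*Rt(yaw,tilt)).as_rotvec(degrees=True),2).tolist())
E
python3 - <<'E'
from h import *
print(Rt(0,40).apply([0,0,1]))
plan([((.174,-.574,.3),16.8,0),((.46,-.25,.30),16.8,0),((.501,.2755,.30),16.8,0),((.501,.2755,.25),16.8,0)])
print(camera("wrist")["hand_eye"])
E
```

```text
[ 0.6428 -0.     -0.766 ]
now [ 0.1737 -0.5743  0.1861] [ 0.9572  0.2896 -0.      0.2896 -0.9572 -0.0001 -0.      0.0001 -1.    ] t 2.0 q [-1.3921  0.3588  1.5104 -0.      1.2725 -0.1151]
[0.03, -0.02, -11.39] [-0.01, 0.0, 0.03]
[36.79, -22.75, -11.39] [-0.01, 0.0, 0.03]
[55.93, -71.86, -11.38] [-0.01, 0.0, 0.03]
[55.93, -71.86, -6.38] [-0.01, 0.0, 0.03]
[[-0.0009 -0.9523 -0.3053  0.0855]
 [ 1.     -0.001  -0.0001  0.    ]
 [-0.0002 -0.3053  0.9523 -0.1983]
 [ 0.      0.      0.      1.    ]]
```

>>> {"api": "jog_arm", "payload": {"increments": [[[5, -3, -5], [0, 0, 0], 1], [[9, -5, -9], [0, 0, 0], 1], [[13, -8, -11.4], [0, 0, 0], 1], [[17, -10.5, -11.4], [0, 0, 0], 1], [[21, -13, -11.4], [0, 0, 0], 1], [[25, -15.5, -11.4], [0, 0, 0], 1], [[29, -18, -11.4], [0, 0, 0], 1], [[33, -20.5, -11.4], [0, 0, 0], 1], [[36.8, -23, -11.4], [0, 0, 0], 1], [[38.5, -27.5, -11.4], [0, 0, 0], 1], [[40.2, -32, -11.4], [0, 0, 0], 1], [[42, -36.5, -11.4], [0, 0, 0], 1], [[43.8, -41, -11.4], [0, 0, 0], 1], [[45.5, -45.5, -11.4], [0, 0, 0], 1], [[47.2, -50, -11.4], [0, 0, 0], 1], [[49, -54.5, -11.4], [0, 0, 0], 1], [[51, -59, -11.4], [0, 0, 0], 1], [[52.7, -63.5, -11.4], [0, 0, 0], 1], [[54.3, -68, -11.4], [0, 0, 0], 1], [[55.9, -71.9, -11.4], [0, 0, 0], 1]]}}

```text
clock: 4.05
tool_pos: [0.5001, 0.2784, 0.3003]
eef_rot: [0.989, 0.147, 0.0, -0.0]
wrist_force: [0.8, -0.1, -0.4]
opening: 1.001
grasp_force: 0.0
```

>>> {"api": "jog_arm", "payload": {"increments": [[[0, 0, 0], [0, 0, 0], 0.1], [[0, 0, 0], [0, 0, 0], 0.1], [[0, 0, 0], [0, 0, 0], 0.1], [[0, 0, 0], [0, 0, 0], 0.1]]}}

```text
clock: 4.45
tool_pos: [0.5006, 0.2743, 0.3003]
eef_rot: [0.989, 0.146, -0.0, 0.0]
wrist_force: [0.3, 0.3, 0.9]
opening: 0.674
grasp_force: 0.0
```

```bash
cat >> h.py <<'E'
def wcloud(c,s):
    z=c["range_z"]; K=c["K"]; v,u=np.mgrid[0:400,0:640]
    dx,dy=(u-K[0,2])/K[0,0],(v-K[1,2])/K[1,1]; th=np.hypot(dx,dy)+1e-9; k=np.tan(th)/th
    P=np.stack([dx*k*z,dy*k*z,z],-1); H=c["hand_eye"]; P=P@H[:3,:3].T+H[:3,3]
    P=R.from_quat(s["eef_rot"]).apply(P.reshape(-1,3)).reshape(P.shape)+s["tool_pos"]; P[(z==0)|(th>1.4)]=np.nan; return P
def wpix(c,s,p):
    H=np.linalg.inv(c["hand_eye"]); q=R.from_quat(s["eef_rot"]).inv().apply(np.array(p)-s["tool_pos"]); q=H[:3,:3]@q+H[:3,3]
    r=np.hypot(q[0],q[1]); th=np.arctan2(r,q[2]); return c["K"][0,2]+c["K"][0,0]*th*q[0]/r, c["K"][1,2]+c["K"][1,1]*th*q[1]/r
def circ(P):
    A=np.c_[2*P[:,:2],np.ones(len(P))]; x=np.linalg.lstsq(A,(P[:,:2]**2).sum(1),rcond=None)[0]; return x[:2],np.sqrt(x[2]+x[0]**2+x[1]**2)
E
python3 - <<'E'
from h import *
s=state(); c=camera("wrist"); save(c,"w0.png")
P=wcloud(c,s); x,y,z=np.moveaxis(P,-1,0); near=np.hypot(x-.501,y-.2755)<.1
v=c["image"].max(-1)
m=near&(z>.172)&(z<.185); print("knobtop",m.sum(),P[m].mean(0),P[m].min(0),P[m].max(0))
for lo,hi in((.143,.172),(.13,.147),(.1,.118)):
    m=near&(z>lo)&(z<hi);print(lo,m.sum(),P[m].mean(0),P[m].min(0),P[m].max(0))
print([(r["at"],r["conf"]) for r in mark_of(c,"lid_knob")],wpix(c,s,(.501,.2755,.165)),wpix(c,s,(.501,.2755,.175)))
plan([((.501,.2755,.2),16.8,0)])
E
```

```text
knobtop 413 [0.5012 0.2765 0.1745] [0.4886 0.2638 0.172 ] [0.5132 0.2886 0.1773]
0.143 1616 [0.5038 0.2774 0.1446] [0.455  0.2311 0.143 ] [0.5466 0.3228 0.1719]
0.13 4758 [0.5053 0.2778 0.1418] [0.4495 0.2253 0.13  ] [0.5517 0.3277 0.147 ]
0.1 3780 [0.508  0.2781 0.1093] [0.4274 0.2033 0.1057] [0.5749 0.35   0.118 ]
[([214.8, 57.8], 0.97), ([182.3, 244.2], 0.84), ([314.6, 179.6], 0.81), ([286.9, 278.1], 0.81)] (np.float64(318.635007630388), np.float64(180.34542398874692)) (np.float64(318.61170439988604), np.float64(182.62466828943008))
now [0.5007 0.2746 0.3004] [ 0.9577  0.2878  0.0002  0.2878 -0.9577  0.      0.0002  0.0001 -1.    ] t 4.55 q [ 0.3806  0.2349  1.4066 -0.      1.4999  1.6594]
[0.05, -0.08, 10.04] [0.0, -0.01, -0.07]
```

View pics/w0.png

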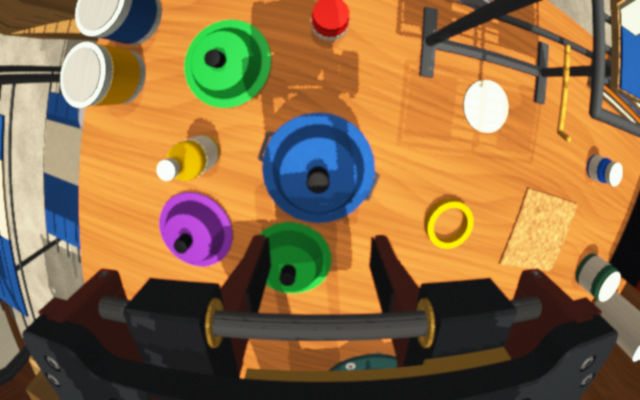

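The wrist view shows the blue lid's knob at pixel (318,180), with nothing near the finger path. The pot's ears are at (266,150) and (375,183), so the pot's yaw is about 0. Scene, top and wrist agree on a knob axis of about (0.501, 0.2765) with its top at 0.1745, against an expected 0.175. Descending.

>>> {"api": "jog_arm", "payload": {"increments": [[[0.1, -0.2, 4], [0, 0, 0], 0.1], [[0.1, -0.2, 8], [0, 0, 0], 0.1], [[0.1, -0.2, 11], [0, 0, 0], 0.1], [[0.1, -0.2, 13], [0, 0, 0], 0.1], [[0.1, -0.2, 14.3], [0, 0, 0], 0.1], [[0.1, -0.2, 15], [0, 0, 0], 0.1], [[0.1, -0.2, 15.1], [0, 0, 0], 0.1], [[0.1, -0.2, 15.1], [0, 0, 0], -0.6], [[0.1, -0.2, 15.1], [0, 0, 0], -0.6], [[0.1, -0.2, 15.1], [0, 0, 0], -0.6], [[0.1, -0.2, 15.1], [0, 0, 0], -0.6], [[0.1, -0.2, 15.1], [0, 0, 0], -0.6], [[0.1, -0.2, 15.1], [0, 0, 0], -0.6]], "grip_force": 25}}

```text
clock: 5.85
tool_pos: [0.501, 0.2781, 0.1493]
eef_rot: [0.989, 0.146, 0.0, -0.0]
wrist_force: [-0.3, -0.3, -0.0]
opening: 0.199
grasp_force: 0.0
```

```bash
python3 - <<'E'
from h import *
print(state())
c=camera("wrist"); save(c,"w1.png",(200,100,460,330),2.5)
E
```

```text
{'clock': 5.85, 'q': array([0.3861, 0.356 , 1.6145, 0.0001, 1.1708, 1.663 ]), 'qd': array([-0.0005,  0.0025,  0.0019,  0.0004, -0.0009, -0.0006]), 'effort': array([  0.0013, -49.6992, -25.424 ,   0.0078,  -0.0763,  -0.    ]), 'tool_pos': array([0.501 , 0.2781, 0.1493]), 'eef_rot': array([ 0.9892,  0.1464,  0.0001, -0.0001]), 'wrist_force': array([-0.2904, -0.3306, -0.036 ]), 'torque': array([ 0.0329, -0.0008,  0.0155]), 'grasp_force': 0.0, 'opening': 0.1985384590722987}
```

View pics/w1.png

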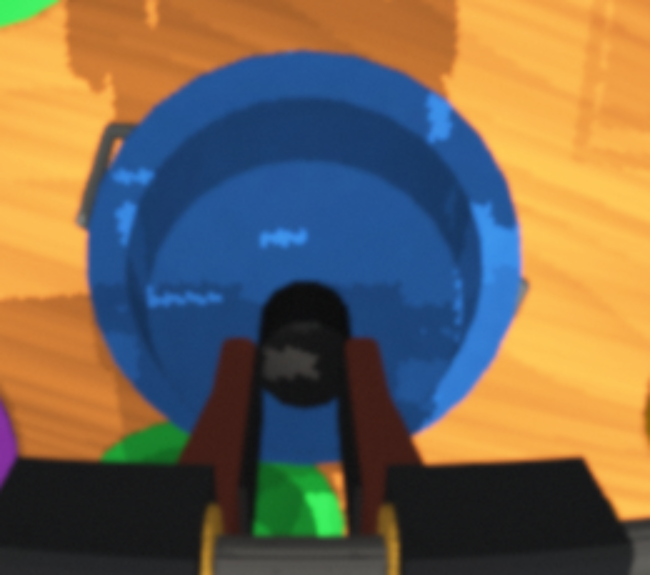

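The fingers straddle the knob (crop pixel (305,345)) but haven't quite gripped it. Closing further.

>>> {"api": "jog_arm", "payload": {"increments": [[[0, 0, 0], [0, 0, 0], -1], [[0, 0, 0], [0, 0, 0], -1], [[0, 0, 0], [0, 0, 0], -1], [[0, 0, 0], [0, 0, 0], -1]], "grip_force": 25}}

```text
clock: 6.3
tool_pos: [0.501, 0.278, 0.1492]
eef_rot: [0.989, 0.146, -0.0, -0.0]
wrist_force: [-0.2, 0.4, -0.3]
opening: 0.009
grasp_force: 0.0
```

```bash
python3 - <<'E'
from h import *
s=state();c=camera("wrist"); save(c,"w2.png",(200,100,460,330),2.5)
P=wcloud(c,s); x,y,z=np.moveaxis(P,-1,0); near=np.hypot(x-.501,y-.2755)<.1
# in tool frame: finger pixels
H=c["hand_eye"]; Pt=R.from_quat(s["eef_rot"]).inv().apply((P-s["tool_pos"]).reshape(-1,3)).reshape(P.shape)
for u,v in ((294,236),(344,236),(322,246),(322,240),(322,250),(322,216),(296,250),(342,250),(322,226)):
    print(u,v,P[v,u],Pt[v,u]*1000,c["image"][v,u])
print(wpix(c,s,s["tool_pos"]))
m=near&(z>.103)&(z<.116);print(P[m].min(0),P[m].max(0))
t=camera("top");P=world_cloud(t);x,y,z=np.moveaxis(P,-1,0)
for h in range(90,440,25):
    m=(np.hypot(x-.501,y-.2765)<.09)&(z>h/1000)&(z<h/1000+.025); print(h,m.sum(),P[m].mean(0) if m.any() else 0)
E
```

```text
294 236 [0.4879 0.2935 0.143 ] [ -7.9899 -18.593    6.1902] [ 28  66 116]
344 236 [0.4982 0.2586 0.1425] [-8.2408 17.7467  6.6692] [ 29  66 118]
322 246 [0.5113 0.2798 0.1963] [ 10.4269   1.3051 -47.155 ] [34 21 19]
322 240 [0.5115 0.2798 0.1891] [ 10.6249   1.3574 -39.9193] [35 23 20]
322 250 [0.5117 0.2799 0.2019] [ 10.8021   1.2643 -52.6664] [34 22 20]
322 216 [0.513  0.28   0.1547] [12.0493  1.6088 -5.5436] [13 13 15]
296 250 [0.4772 0.2891 0.1428] [-19.5036 -17.5022   6.3473] [ 27  64 114]
342 250 [0.4865 0.2562 0.1416] [-20.1528  16.6726   7.5584] [ 27  60 105]
322 226 [0.5118 0.2797 0.1691] [ 10.8303   1.5043 -19.8902] [14 13 15]
(np.float64(319.59973856566927), np.float64(229.32596246511667))
[0.4282 0.2032 0.1061] [0.5745 0.35   0.116 ]
90 197 [0.4827 0.2661 0.109 ]
115 210 [0.4759 0.271  0.1279]
140 127 [0.479  0.2758 0.1449]
165 2 [0.486  0.2727 0.173 ]
190 0 0
215 0 0
240 1 [0.451  0.3407 0.2644]
265 82 [0.4694 0.2827 0.2835]
290 345 [0.501  0.2529 0.3068]
315 15 [0.5009 0.2714 0.316 ]
340 34 [0.466  0.2907 0.3572]
365 18 [0.4657 0.2667 0.3789]
390 46 [0.4663 0.2709 0.4041]
415 39 [0.4678 0.2654 0.4281]
```

View pics/w2.png

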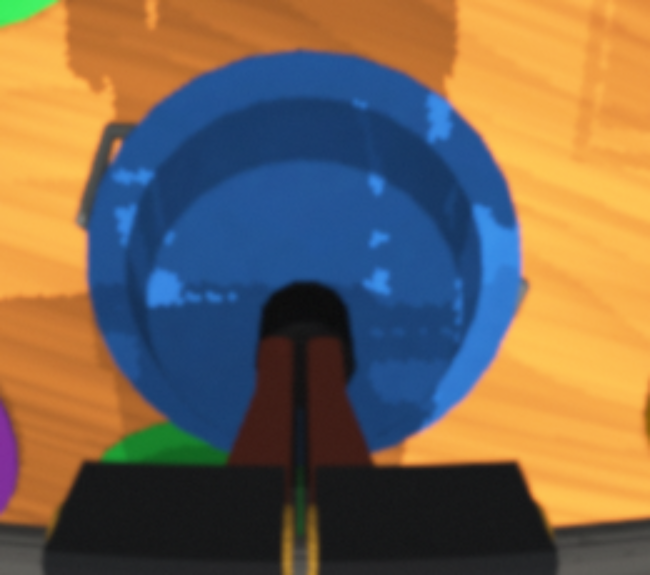

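The fingers shut without touching, and the tips seem to end above the knob. I'll measure where the real fingertips are.

```bash
python3 - <<'E'
from h import *
s=state();c=camera("wrist")
P=wcloud(c,s); Pt=R.from_quat(s["eef_rot"]).inv().apply((P-s["tool_pos"]).reshape(-1,3)).reshape(P.shape)*1000
hsv=cv2.cvtColor(c["image"],cv2.COLOR_RGB2HSV)
for u in (312,328):
  for v in range(212,262,4): print(u,v,Pt[v,u].round(1),c["image"][v,u])
sc=camera("scene"); P=world_cloud(sc); save(sc,"s2.png",(340,100,480,260),4)
for p in ([.501,.278,.149],[.501,.278,.182],[.501,.278,.21]):
    q=sc["view"]@np.r_[p,1]; uv=(sc["K"]@q[:3])[:2]/q[2]; print(p,uv); u,v=uv.astype(int); print(P[v,u],sc["image"][v,u])
E
```

```text
312 212 [10.5 -5.3  6.5] [ 34  83 146]
312 216 [ 9.6 -5.2  0.8] [13 22 36]
312 220 [ 9.4 -5.1 -6. ] [13 14 14]
312 224 [ 10.   -4.9 -14.5] [13 14 14]
312 228 [ 10.2  -4.7 -21.5] [15 15 15]
312 232 [  9.1  -4.6 -25.2] [23 23 22]
312 236 [ 13.1  -4.3 -40. ] [65 31 24]
312 240 [ 11.6  -4.2 -41.9] [67 28 22]
312 244 [ 11.6  -4.1 -47.1] [63 27 20]
312 248 [ 12.4  -4.  -53.5] [64 30 24]
312 252 [ 12.8  -3.8 -58.7] [64 30 23]
312 256 [ 12.8  -3.7 -63.1] [63 28 22]
312 260 [ 12.2  -3.7 -66.1] [63 28 23]
328 212 [10.5  5.9  6.4] [ 29  68 117]
328 216 [11.3  5.7 -3.5] [13 14 14]
328 220 [10.9  5.5 -9.9] [12 12 13]
328 224 [ 11.7   5.3 -18.8] [15 15 14]
328 228 [ 10.8   5.2 -23.1] [15 14 16]
328 232 [  9.1   5.1 -25.3] [23 22 23]
328 236 [ 12.6   4.8 -38.7] [63 29 23]
328 240 [ 11.8   4.7 -42.4] [61 27 21]
328 244 [ 11.7   4.5 -47.3] [63 28 22]
328 248 [ 12.1   4.4 -53. ] [64 30 24]
328 252 [ 12.    4.3 -57.2] [64 28 21]
328 256 [ 12.3   4.2 -62.2] [64 29 23]
328 260 [ 12.7   4.  -67. ] [64 29 22]
[0.501, 0.278, 0.149] [404.7887 199.4047]
[0.5158 0.2729 0.1629] [35 23 19]
[0.501, 0.278, 0.182] [406.2077 190.7867]
[0.5111 0.2752 0.1931] [67 31 21]
[0.501, 0.278, 0.21] [407.4497 183.244 ]
[0.5158 0.274  0.2224] [70 29 24]
```

View pics/s2.png

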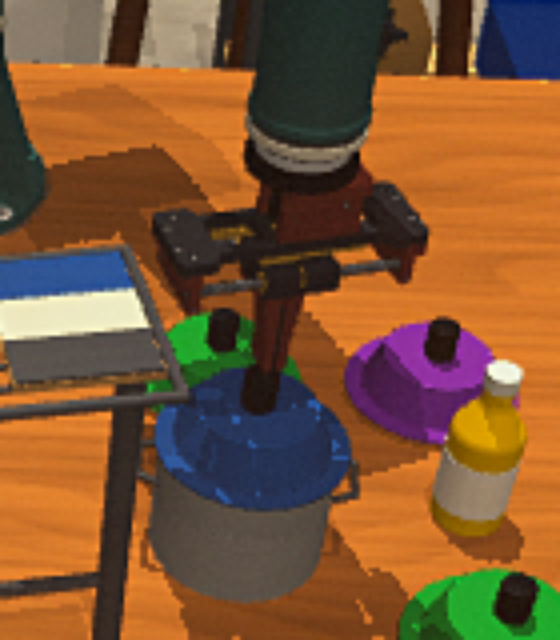

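The fingertips actually end about 37 mm short of the reported TCP. The wrist depth puts the finger's end at tool z ≈ -37 mm, and the scene view shows the tips just above the knob (crop (262,375)). I'll open, go down 36 mm more, and use this offset from now on.

>>> {"api": "jog_arm", "payload": {"increments": [[[0, 0, 0], [0, 0, 0], 0.2], [[0, 0, 0], [0, 0, 0], 0.2], [[0, 0, 0], [0, 0, 0], 0.2], [[0, 0, 0], [0, 0, 0], 0.2], [[0, 0, 0], [0, 0, 0], 0.2], [[0, 0, 0], [0, 0, 0], 0.2]]}}

```text
clock: 7.1
tool_pos: [0.501, 0.278, 0.1492]
eef_rot: [0.989, 0.146, -0.0, -0.0]
wrist_force: [-0.2, -0.5, -0.6]
opening: 0.513
grasp_force: 0.0
```

```bash
python3 - <<'E'
from h import *
s=state();c=camera("wrist");print(s["opening"],s["tool_pos"],c["K"][0,0])
P=wcloud(c,s); Pt=R.from_quat(s["eef_rot"]).inv().apply((P-s["tool_pos"]).reshape(-1,3)).reshape(P.shape)*1000
im=c["image"].astype(int); red=(im[...,0]>1.7*im[...,2])&(im[...,0]<110)&(abs(Pt[...,0])<25)&(abs(Pt[...,1])<60)&(Pt[...,2]<-5)
for sg in(-1,1):
    m=red&(Pt[...,1]*sg>0); Q=Pt[m]; print(m.sum(),"zmax",np.percentile(Q[:,2],[90,97,99,100]));
    for a,b in((-45,-35),(-60,-45),(-80,-60)):
        q=Q[(Q[:,2]>a)&(Q[:,2]<b)]; print(a,len(q),q.min(0) if len(q) else 0,q.max(0) if len(q) else 0)
# body: nearest black
for v in range(270,330,6): print(v,[Pt[v,u].round(0).tolist() for u in (230,320,400)])
E
```

```text
0.5134239280903415 [0.501  0.278  0.1492] 309.70691628693146
2096 zmax [-58.318  -44.8211 -41.2292 -38.0862]
-45 65 [ 10.487  -30.3803 -44.8475] [ 12.9121 -23.7215 -38.0862]
-60 179 [  8.4078 -30.5514 -59.9209] [ 13.0188 -23.4002 -45.4666]
-80 354 [  9.8052 -33.1964 -79.8622] [ 13.4316 -23.6102 -60.0227]
2353 zmax [-59.0995 -45.7957 -41.5975 -36.4742]
-45 67 [ 10.2771  23.7972 -44.9223] [ 13.2971  30.6657 -36.4742]
-60 186 [ -7.3408  22.1161 -59.8819] [ 13.1244  30.5953 -45.1218]
-80 370 [ -7.6002  22.3746 -79.9761] [ 13.297   32.7136 -60.0002]
270 [[-125.0, -120.0, 149.0], [-37.0, 0.0, 6.0], [-124.0, 107.0, 149.0]]
276 [[-135.0, -121.0, 150.0], [-42.0, 0.0, 6.0], [-134.0, 108.0, 149.0]]
282 [[-145.0, -123.0, 150.0], [-70.0, 0.0, 40.0], [-144.0, 109.0, 150.0]]
288 [[35.0, -26.0, -125.0], [-142.0, 0.0, 137.0], [34.0, 24.0, -123.0]]
294 [[34.0, -26.0, -127.0], [-152.0, 0.0, 137.0], [31.0, 24.0, -123.0]]
300 [[34.0, -25.0, -130.0], [-159.0, 0.0, 133.0], [31.0, 24.0, -126.0]]
306 [[34.0, -24.0, -133.0], [-164.0, 0.0, 127.0], [31.0, 23.0, -128.0]]
312 [[33.0, -24.0, -135.0], [-169.0, 0.0, 121.0], [29.0, 23.0, -129.0]]
318 [[31.0, -24.0, -135.0], [28.0, 0.0, -130.0], [30.0, 22.0, -132.0]]
324 [[31.0, -24.0, -136.0], [28.0, 0.0, -132.0], [28.0, 23.0, -133.0]]
```

The whole gripper (tips and body) sits 37 mm back along tool z. The real body starts at -117 mm, which matches 80 + 37.

>>> {"api": "jog_arm", "payload": {"increments": [[[0, 0.1, 1.5], [0, 0, 0], 0.2], [[0, 0.1, 2.6], [0, 0, 0], 0.2], [[0, 0.1, 3.4], [0, 0, 0], 0.2], [[0, 0.1, 3.8], [0, 0, 0], 0.2], [[0, 0.1, 3.8], [0, 0, 0], 0], [[0, 0.1, 3.8], [0, 0, 0], -1], [[0, 0.1, 3.8], [0, 0, 0], -1], [[0, 0.1, 3.8], [0, 0, 0], -1], [[0, 0.1, 3.8], [0, 0, 0], -1], [[0, 0.1, 3.8], [0, 0, 0], -1], [[0, 0.1, 3.8], [0, 0, 0], -1]], "grip_force": 25}}

```text
clock: 8.25
tool_pos: [0.5016, 0.2772, 0.1117]
eef_rot: [0.989, 0.146, 0.0, -0.0]
wrist_force: [0.6, 0.3, 3.4]
opening: 0.29
grasp_force: 25.0
```

```bash
python3 - <<'E'
from h import *
for n in("top","scene"):
    c=camera(n); r=silhouettes(c,"board")
    if not r: print(n,"none"); continue
    m=cv2.erode(r[0]["mask"].astype(np.uint8),np.ones((2,2)))>0
    P=world_cloud(c)
    # ray-plane with z=.008
    v,u=np.nonzero(r[0]["mask"]); q=[]
    for a,b in zip(u,v):
        o,d=ray(c,(a,b)); k=(.008-o[2])/d[2]; q.append((o+k*d)[:2]*1000)
    q=np.array(q,np.float32); print(n,r[0]["conf"],len(q),cv2.minAreaRect(q),q.mean(0),np.median(P[m][:,2]))
plan([((.501,.2765,.26),16.8,0),((.50,0.1,.26),16.8,0),((.4895,-.2295,.26),16.8,0),((.4895,-.2295,.0227),16.8,0)])
E
```

```text
top 0.91 2092 ((489.639404296875, -220.70230102539062), (174.9681396484375, 173.0721893310547), 4.440287113189697) [ 489.5991 -220.4289] nan
scene 0.64 1657 ((500.09051513671875, -226.8871612548828), (173.9244384765625, 156.952880859375), 6.659435749053955) [ 508.5734 -231.7709] nan
now [0.5017 0.2772 0.1117] [ 0.9572  0.2896  0.001   0.2896 -0.9572 -0.0001  0.0009  0.0004 -1.    ] t 8.45 q [0.3842 0.3973 1.6557 0.0001 1.0876 1.6612]
[-0.07, 0.04, -14.83] [-0.01, -0.06, 0.03]
[-5.28, 16.91, -14.84] [-0.01, -0.06, 0.03]
[-15.82, 48.14, -14.85] [-0.01, -0.06, 0.03]
[-15.85, 48.15, 8.88] [-0.01, -0.06, 0.03]
```

>>> {"api": "jog_arm", "payload": {"increments": [[[0, 0, -1], [0, 0, 0], -1], [[0, 0, -2.5], [0, 0, 0], -1], [[0, 0, -5], [0, 0, 0], -1], [[0, 0, -8], [0, 0, 0], -1], [[0, 0, -11], [0, 0, 0], -1], [[0, 0, -13.5], [0, 0, 0], -1], [[-0.5, 1.5, -14.8], [0, 0, 0], -1], [[-1.3, 4, -14.8], [0, 0, 0], -1], [[-2.3, 7, -14.8], [0, 0, 0], -1], [[-3.3, 10, -14.8], [0, 0, 0], -1], [[-4.3, 13, -14.8], [0, 0, 0], -1], [[-5.3, 16, -14.8], [0, 0, 0], -1], [[-6.3, 19, -14.8], [0, 0, 0], -1], [[-7.3, 22, -14.8], [0, 0, 0], -1], [[-8.3, 25, -14.8], [0, 0, 0], -1], [[-9.2, 28, -14.8], [0, 0, 0], -1], [[-10, 30.5, -14.8], [0, 0, 0], -1], [[-10.6, 32.5, -14.8], [0, 0, 0], -1], [[-11, 33.5, -14.8], [0, 0, 0], -1], [[-11, 33.5, -14.8], [0, 0, 0], -1]]}}

```text
clock: 10.45
tool_pos: [0.4919, -0.0767, 0.2585]
eef_rot: [0.989, 0.145, -0.001, -0.0]
wrist_force: [-0.4, -1.2, -2.6]
opening: 0.288
grasp_force: 25.0
```

```bash
python3 - <<'E'
from h import *
s=state();c=camera("wrist");print(s["opening"],s["grasp_force"],s["wrist_force"])
P=wcloud(c,s); r=silhouettes(c,"board"); print(len(r))
if r:
    m=r[0]["mask"]&(P[...,2]>0)&(P[...,2]<.016); Q=P[m]; print(r[0]["conf"],m.sum(),cv2.minAreaRect((Q[:,:2]*1000).astype(np.float32)),Q.mean(0),Q.min(0),Q.max(0))
plan([])
# basket from top / scene cams
t=camera("top");sc=camera("scene");P=world_cloud(t)
x,y,z=np.moveaxis(P,-1,0); nr=np.hypot(x-.501,y-.2765)<.064
m=nr&(z>.112)&(z<.15); print("grip",m.sum(),P[m].mean(0) if m.any() else 0,P[m].min(0),P[m].max(0))
P2=world_cloud(sc); x,y,z=np.moveaxis(P2,-1,0); nr=np.hypot(x-.501,y-.2765)<.064
m=nr&(z>.112)&(z<.15); print("grip",m.sum(),P2[m].mean(0) if m.any() else 0)
for P in (P,P2):
    d=np.hypot(P[...,0]-.501,P[...,1]-.2765); m=(d<.1)&(abs(P[...,2]-.105)<.004); print("rim",m.sum(),circ(P[m]))
E
```

```text
0.28821277821090646 24.999495148658752 [-0.4372 -1.2068 -2.5731]
1
0.79 5428 ((496.0910339355469, -222.11404418945312), (171.06459045410156, 173.01248168945312), 4.5891923904418945) [ 0.524  -0.2429  0.0077] [ 0.4149 -0.3113  0.0002] [ 0.5871 -0.1297  0.011 ]
now [ 0.4923 -0.075   0.2588] [ 0.9573  0.289  -0.0007  0.289  -0.9573 -0.0013 -0.001   0.001  -1.    ] t 10.55 q [-0.2906  0.148   1.6183  0.0007  1.3766  0.9869]
grip 56 [0.4959 0.2757 0.1313] [0.4801 0.2277 0.1123] [0.5549 0.3388 0.1464]
grip 74 [0.5038 0.2753 0.1282]
rim 107 (array([0.4961, 0.2748]), np.float64(0.06428014950489322))
rim 193 (array([0.5003, 0.2746]), np.float64(0.06393908685465258))
```

>>> {"api": "jog_arm", "payload": {"increments": [[[-0.5, 1.5, 0], [0, 0, 0], -1], [[-1.2, 4, 0], [0, 0, 0], -1], [[-2.1, 7.5, 1], [0, 0, 0], -1], [[-3, 10.5, 3], [0, 0, 0], -1], [[-3.7, 13, 6], [0, 0, 0], -1], [[-4.1, 14.1, 9], [0, 0, 0], -1], [[-4.1, 14.1, 12], [0, 0, 0], -1], [[-4.1, 14.1, 15], [0, 0, 0], -1], [[-4.1, 14.1, 18], [0, 0, 0], -1], [[-4.1, 14.1, 20.5], [0, 0, 0], -1], [[-4.1, 14.1, 22], [0, 0, 0], -1], [[-4.1, 14.1, 22.8], [0, 0, 0], -1], [[-4.1, 14.1, 23.2], [0, 0, 0], -1], [[-4.1, 14.1, 23.4], [0, 0, 0], -1], [[-4.1, 14.1, 23.4], [0, 0, 0], -1]]}}

```text
clock: 12.15
tool_pos: [0.4952, -0.2224, 0.0257]
eef_rot: [0.989, 0.147, 0.0, 0.0]
wrist_force: [-0.0, -0.5, -2.5]
opening: 0.293
grasp_force: 25.0
```

>>> {"api": "jog_arm", "payload": {"increments": [[[0, 0, 0.15], [0, 0, 0], -1], [[0, 0, 0.25], [0, 0, 0], -1], [[0, 0, 0.3], [0, 0, 0], -1], [[0, 0, 0.3], [0, 0, 0], -1]]}}

```text
clock: 12.55
tool_pos: [0.4948, -0.2225, 0.0227]
eef_rot: [0.989, 0.146, 0.0, 0.0]
wrist_force: [-1.0, 1.3, 2.8]
opening: 0.289
grasp_force: 25.0
```

>>> {"api": "jog_arm", "payload": {"increments": [[[0, 0, 0], [0, 0, 0], 0.2], [[0, 0, 0], [0, 0, 0], 0.2], [[0, 0, 0], [0, 0, 0], 0.2], [[0, 0, -2], [0, 0, 0], 0.2], [[0, 0, -5], [0, 0, 0], 0.2], [[0, 0, -9], [0, 0, 0], 0.2], [[0.5, -1.5, -13], [0, 0, 0], 0.2], [[1.5, -5, -17], [0, 0, 0], 0.2], [[2.8, -9.2, -21], [0, 0, 0], 0.2], [[4.1, -13.6, -24], [0, 0, 0], 0.2], [[5.4, -18, -26], [0, 0, 0], 0.2], [[6.7, -22.5, -27], [0, 0, 0], 0.2], [[8.1, -27, -27], [0, 0, 0], 0.2], [[9.5, -31.5, -27], [0, 0, 0], 0.2], [[10.9, -36, -27], [0, 0, 0], 0.2], [[12.2, -40.3, -27], [0, 0, 0], 0.2], [[13.3, -44, -27], [0, 0, 0], 0.2], [[14.2, -46.5, -27], [0, 0, 0], 0.2], [[14.4, -47.7, -27], [0, 0, 0], 0.2], [[14.4, -47.7, -27], [0, 0, 0], 0.2]]}}

```text
clock: 14.55
tool_pos: [0.4938, 0.2768, 0.2919]
eef_rot: [0.989, 0.147, -0.0, 0.0]
wrist_force: [0.6, 0.5, 0.3]
opening: 0.6
grasp_force: 0.0
```

```bash
python3 - <<'E'
from h import *
s=state();c=camera("wrist")
P=wcloud(c,s); u,v=map(int,wpix(c,s,(.501,.2765,.1))); print(u,v); save(c,"w3.png",(u-70,v-70,u+70,v+70),4)
save(c,"w3full.png")
x,y,z=np.moveaxis(P,-1,0); d=np.hypot(x-.501,y-.2765)
m=(d<.09)&(abs(z-.105)<.004); print("rim",circ(P[m]),m.sum())
for a,b in((.127,.145),(.113,.127),(.08,.1),(.045,.06)):
    m=(d<.058)&(z>a)&(z<b); 
    if m.any(): print(a,m.sum(),P[m].mean(0),P[m].min(0),P[m].max(0),cv2.minAreaRect((P[m][:,:2]*1000).astype(np.float32)))
    if m.sum()>6: print("line",cv2.fitLine(P[m][:,:2].astype(np.float32),cv2.DIST_HUBER,0,.01,.01).ravel())
print([(k["at"],k["conf"]) for k in mark_of(c,"basket_grip")],[(k["at"],k["conf"]) for k in mark_of(c,"basket_bar")])
r=silhouettes(c,"lid"); 
b=np.hypot(x-.495,y+.2225)<.1; m=b&(z>.015)&(z<.03); print("lid flange",m.sum(),circ(P[m]) if m.sum()>9 else 0)
t=camera("top");Pw=world_cloud(t);x,y,z=np.moveaxis(Pw,-1,0);b=np.hypot(x-.495,y+.2225)<.09
m=b&(z>.012)&(z<.03);print("lid top",m.sum(),Pw[m].min(0),Pw[m].max(0));m=b&(z>.076);print(Pw[m].mean(0),Pw[m][:,2].max())
plan([])
E
```

```text
321 164
rim (array([0.4992, 0.2753]), np.float64(0.06472835828813339)) 1059
0.127 368 [0.4979 0.2778 0.1342] [0.4842 0.2667 0.1282] [0.5108 0.2884 0.1369] ((497.4173583984375, 277.3998107910156), (21.375741958618164, 26.452701568603516), 86.82209777832031)
line [ 0.9931 -0.1171  0.4979  0.2778]
0.113 42 [0.507  0.2794 0.1203] [0.4906 0.2681 0.1132] [0.5107 0.2884 0.1266] ((504.3384094238281, 282.426025390625), (12.694778442382812, 27.13958168029785), 41.87800979614258)
line [ 0.0637 -0.998   0.5098  0.2791]
0.08 127 [0.4992 0.2809 0.087 ] [0.4923 0.2483 0.0804] [0.511  0.3046 0.0999] ((502.01922607421875, 276.0992126464844), (56.48553466796875, 16.791622161865234), 85.3551254272461)
line [0.077  0.997  0.4992 0.2809]
0.045 716 [0.4988 0.2782 0.0527] [0.4469 0.227  0.049 ] [0.5475 0.3282 0.0599] ((496.589111328125, 277.6590576171875), (100.57527160644531, 99.37631225585938), 17.67987060546875)
line [ 0.9981 -0.0609  0.4988  0.2782]
[([318.9, 171.6], 0.68)] [([323.3, 165.9], 0.86)]
lid flange 977 (array([ 0.493 , -0.2236]), np.float64(0.0651385837379766))
lid top 620 [ 0.4087 -0.3107  0.012 ] [ 0.5757 -0.1352  0.0299]
[ 0.4901 -0.2222  0.0861] 0.1001551474498441
now [0.4944 0.2745 0.2923] [ 0.9576  0.288  -0.0001  0.288  -0.9576  0.0003  0.     -0.0003 -1.    ] t 14.8 q [ 0.3849  0.2308  1.4313 -0.0003  1.4796  1.6637]
```

View pics/w3.png

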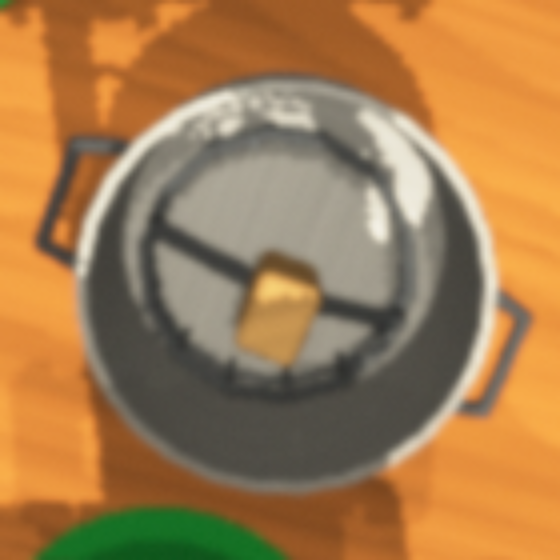

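The crop shows the open pot, the basket handle running from (155,228) to (400,320) and the wooden grip at (280,305). That puts the basket's yaw at about -4° and the grip at (0.4975, 0.2775) with its top at 0.135, as expected. The lid stands on the board at about (0.494, -0.223). I'll grip the basket with the tool tilted 40° so it can hang upright later.

```bash
cat >> h.py <<'E'
D=.056
def rep(G,yaw,tilt,back=0): return np.array(G)+(D-back)*Rt(yaw,tilt).apply([0,0,1])
def grasp(): s=state(); return s["tool_pos"]-D*R.from_quat(s["eef_rot"]).apply([0,0,1])
E
python3 - <<'E'
from h import *
G=(.4975,.2775,.118)
plan([(rep(G,-3.7,40,b),-3.7,40) for b in (.13,.06,0)])
E
```

```text
now [0.4944 0.2745 0.2923] [ 0.9576  0.288  -0.0001  0.288  -0.9576  0.0003  0.     -0.0003 -1.    ] t 14.8 q [ 0.3849  0.2308  1.4313 -0.0003  1.4796  1.6637]
[-4.08, -1.86, 11.76] [-7.12, 39.57, 19.6]
[0.14, -0.29, 17.13] [-7.12, 39.57, 19.6]
[3.76, 1.05, 21.72] [-7.12, 39.57, 19.6]
```

>>> {"api": "jog_arm", "payload": {"increments": [[[-0.5, -0.2, 0.5], [-0.9, 5, 2.5], 0.2], [[-1, -0.5, 1], [-1.8, 10, 5], 0.2], [[-1.6, -0.7, 2], [-2.7, 15, 7.5], 0.2], [[-2.2, -1, 3], [-3.6, 20, 10], 0.2], [[-2.8, -1.2, 4], [-4.5, 25, 12.4], 0.1], [[-3.3, -1.5, 5], [-5.4, 30, 14.8], 0], [[-3.8, -1.7, 6], [-6.3, 35, 17.2], 0], [[-4.1, -1.9, 7.5], [-7.1, 39.6, 19.6], 0], [[-4.1, -1.9, 9], [-7.1, 39.6, 19.6], 0], [[-4.1, -1.9, 11], [-7.1, 39.6, 19.6], 0], [[-4.1, -1.9, 11.8], [-7.1, 39.6, 19.6], 0], [[-4.1, -1.9, 11.8], [-7.1, 39.6, 19.6], 0], [[-4.1, -1.9, 11.8], [-7.1, 39.6, 19.6], 0]]}}

```text
clock: 16.1
tool_pos: [0.4602, 0.2732, 0.1965]
eef_rot: [0.947, -0.021, 0.321, 0.006]
wrist_force: [-0.0, 0.1, -0.2]
opening: 0.5
grasp_force: 0.0
```

```bash
python3 - <<'E'
from h import *
s=state();c=camera("wrist")
P=wcloud(c,s);x,y,z=np.moveaxis(P,-1,0); d=np.hypot(x-.4975,y-.2775)
m=(d<.03)&(z>.127)&(z<.142); print("grip top",m.sum(),P[m].mean(0),P[m].min(0),P[m].max(0),cv2.minAreaRect((P[m][:,:2]*1000).astype(np.float32)))
m=(d<.03)&(z>.1)&(z<.142);print(P[m].min(0),P[m].max(0))
G=(.4975,.2775,.118);print(s["opening"])
plan([(rep(G,-3.7,40,b),-3.7,40) for b in (.13,.06,0)])
E
```

```text
grip top 596 [0.4954 0.2772 0.1342] [0.4832 0.2672 0.1273] [0.5097 0.2876 0.1368] ((496.6916198730469, 277.51165771484375), (19.516910552978516, 26.525634765625), 87.35820770263672)
[0.483  0.2672 0.1019] [0.5097 0.2881 0.1368]
0.500495780896099
now [0.4602 0.2735 0.1967] [ 0.7933 -0.0355  0.6078 -0.0434 -0.9991 -0.0017  0.6072 -0.0251 -0.7941] t 16.15 q [ 0.7445  0.0984  2.1025 -0.836   0.618   2.979 ]
[-2.17, -0.66, 1.11] [-0.83, 2.57, 0.88]
[-1.86, -0.56, 8.1] [-0.83, 2.57, 0.88]
[-1.59, -0.47, 14.09] [-0.83, 2.57, 0.88]
```

Joint 6 is at its limit at this standoff. Advancing along the tool axis relaxes it, so I'll go to the 6 cm standoff and check.

>>> {"api": "jog_arm", "payload": {"increments": [[[-0.4, -0.1, 2], [0, 0, 0], 0], [[-0.8, -0.3, 4], [0, 0, 0], 0], [[-1.3, -0.4, 6], [-0.3, 1, 0.3], 0], [[-1.8, -0.5, 7.5], [-0.6, 2, 0.6], 0], [[-1.9, -0.6, 8.1], [-0.8, 2.6, 0.9], 0], [[-1.9, -0.6, 8.1], [-0.8, 2.6, 0.9], 0], [[-1.9, -0.6, 8.1], [-0.8, 2.6, 0.9], 0]]}}

```text
clock: 16.85
tool_pos: [0.5069, 0.2701, 0.1527]
eef_rot: [0.951, -0.019, 0.309, 0.007]
wrist_force: [-0.6, -0.2, -0.6]
opening: 0.501
grasp_force: 0.0
```

```bash
python3 - <<'E'
from h import *
G=(.497,.2775,.118)
plan([(rep(G,-3.7,40,b),-3.7,40) for b in (.06,0)])
plan([(rep(G,-3.7,38,b),-3.7,38) for b in (.06,0)])
E
```

```text
now [0.5069 0.2701 0.1527] [ 0.8084 -0.0314  0.5878 -0.0395 -0.9992  0.0009  0.5873 -0.0239 -0.809 ] t 16.85 q [ 0.6388  0.2128  2.0891 -0.8936  0.4938  2.979 ]
[-2.9, -0.71, 1.81] [-0.84, 4.0, 1.16]
[-2.48, -0.62, 7.8] [-0.84, 4.0, 1.16]
now [0.5069 0.2701 0.1527] [ 0.8084 -0.0314  0.5878 -0.0395 -0.9992  0.0009  0.5873 -0.0239 -0.809 ] t 16.85 q [ 0.6388  0.2128  2.0891 -0.8936  0.4938  2.979 ]
[-2.88, -0.71, 1.81] [-0.82, 2.0, 1.18]
[-2.67, -0.62, 7.81] [-0.82, 2.0, 1.18]
```

Tilt and yaw at this spot run into the limits of joints 4 and 6. I'll fit a kinematic model from the recorded poses and search for feasible grasp poses.

```bash
cat > kin.py <<'E'
from h import *
from scipy.optimize import least_squares
V=Rt(16.8,0).as_matrix()
def M(x,z): y=np.cross(z,x); return np.array([x,y,z]).T
S=[([-1.3921,.3588,1.5104,0,1.2725,-.1151],[.1737,-.5743,.1861],V),([.3806,.2349,1.4066,0,1.4999,1.6594],[.5007,.2746,.3004],V),
([.3861,.356,1.6145,.0001,1.1708,1.663],[.501,.2781,.1493],V),([.3842,.3973,1.6557,.0001,1.0876,1.6612],[.5017,.2772,.1117],V),
([-.2906,.148,1.6183,.0007,1.3766,.9869],[.4923,-.075,.2588],V),
([.7445,.0984,2.1025,-.836,.618,2.979],[.4602,.2735,.1967],M([.7933,-.0355,.6078],[.6072,-.0251,-.7941])),
([.6388,.2128,2.0891,-.8936,.4938,2.979],[.5069,.2701,.1527],M([.8084,-.0314,.5878],[.5873,-.0239,-.809]))]
lo=np.array([-2.97,-1.01,.21,-.96,.2,-2.98]);hi=np.array([2.97,2.36,2.38,4.11,2.71,2.98])
def fk(q,k):
    a,b,h,L2,e,L3,Lt,d3=k; q1,q2,q3,q4,q5,q6=q
    r=lambda ax,t:R.from_euler(ax,t)
    A=r('z',q1); B=A*r('y',q2); C=B*r('y',q3); W=C*r('z',S4*q4)*r('y',q5)
    p=A.apply([a,b,h])+B.apply([0,0,L2])+C.apply([e,0,L3])+W.apply([0,0,Lt])
    return p,W*r('z',S6*q6)
def best(k0=(0,-.07,.3,.4,0,.4,.3,0)):
    global S4,S6,C6
    out=None
    for S4 in(1,-1):
      for S6 in(1,-1):
        C6=(fk(S[0][0],k0)[1].inv()*R.from_matrix(S[0][2]))
        def f(k):
            o=[]
            for q,p,m in S:
                P,Q=fk(q,k); o+=list((P-p)*10)+list((Q*C6).as_matrix().ravel()-m.ravel())
            return o
        s=least_squares(f,k0)
        if out is None or s.cost<out[0]: out=(s.cost,s.x,S4,S6,C6)
    _,K,S4,S6,C6=out; return out
OUT=best(); K=OUT[1]
def ik(p,Rg,q0):
    b=None
    for s in [q0]+[q0+np.random.default_rng(i).normal(0,.4,6) for i in range(6)]:
        def f(q):
            P,Q=fk(q,K); return np.r_[(P-p)*10,((Q*C6).inv()*Rg).as_rotvec()]
        r=least_squares(f,np.clip(s,lo+.001,hi-.001),bounds=(lo,hi))
        if b is None or r.cost<b.cost: b=r
        if b.cost<1e-8: break
    return b.x,b.cost
E
python3 - <<'E'
from kin import *
print(OUT[:4],OUT[4].as_matrix().ravel())
for q,p,m in S: print((fk(q,K)[0]-p)*1000)
q0=np.array(S[5][0])
for yaw in(-3.7,5,12,20,28):
  for tilt in(20,28,36,40):
    for fl in (0,180):
      Rg=Rt(yaw,tilt)*R.from_euler('z',fl,degrees=True); q,c=ik(rep((.497,.2775,.118),yaw,tilt),Rg,q0-np.array([0,0,0,0,0,np.radians(fl)]))
      if c<1e-6: print(yaw,tilt,fl,q)
x=np.array([np.cos(.213),np.sin(.213),0])
for tilt in(35,40,43):
  for off,dz in((-.08,.03),(0,.026),(0,0)):
    for fl in(0,180):
      q,c=ik(rep(np.array([.676,.025,.204+.0035+.03+dz])+off*x,12.2,tilt),Rt(12.2,tilt)*R.from_euler('z',fl,degrees=True),np.array([0,.3,1.6,0,.8,1.5-np.radians(fl)]))
      print("rack",tilt,off,dz,fl,q,c<1e-6)
E
```

```text
(np.float64(8.197924441761776e-06), array([0.    , 0.0689, 0.2664, 0.6111, 0.1122, 0.4336, 0.4178, 0.    ]), 1, 1) [-0.0006 -1.     -0.0001  1.     -0.0006 -0.      0.     -0.0001  1.    ]
[0.0526 0.0338 0.0152]
[ 0.0361 -0.0281  0.0062]
[0.0402 0.0039 0.0448]
[-0.0088 -0.0003 -0.0267]
[-0.0304  0.0058 -0.0297]
[ 0.0024  0.0126 -0.0275]
[ 0.0012 -0.0168  0.0177]
-3.7 20 0 [ 0.5054  0.3745  1.9445 -0.3582  0.5541  2.4205]
-3.7 20 180 [ 0.5056  0.3745  1.9444 -0.3585  0.5544 -0.7207]
-3.7 28 0 [ 0.5634  0.3759  2.0332 -0.7304  0.4261  2.8244]
-3.7 28 180 [ 0.5636  0.376   2.0331 -0.7304  0.4265 -0.317 ]
5 20 0 [ 0.4691  0.3624  1.9677 -0.2684  0.5009  2.1677]
5 20 180 [ 0.4693  0.3624  1.9676 -0.2688  0.5011 -0.9734]
5 28 0 [ 0.5107  0.3594  2.0676 -0.647   0.3256  2.5702]
5 28 180 [ 0.5109  0.3595  2.0675 -0.6473  0.3259 -0.571 ]
12 20 0 [ 0.4371  0.3551  1.9817 -0.1711  0.4699  1.9374]
12 20 180 [ 0.4373  0.3551  1.9817 -0.1716  0.4701 -1.2035]
12 28 0 [ 0.4629  0.3493  2.0886 -0.4822  0.2565  2.2637]
12 28 180 [ 0.4631  0.3493  2.0885 -0.4829  0.2567 -0.877 ]
20 20 0 [ 0.3986  0.349
[... 1120 characters left out ...]
.2194  1.9013  0.6486  0.4498  0.6411] True
rack 40 0 0.026 180 [-0.2076  0.2193  1.9013  0.648   0.4496 -2.4999] True
rack 40 0 0 0 [-0.2078  0.2576  1.9314  0.7459  0.3974  0.5344] True
rack 40 0 0 180 [-0.2076  0.2576  1.9314  0.7454  0.3971 -2.6066] True
rack 43 -0.08 0.03 0 [-0.316   0.1043  2.0826  0.9301  0.4438  0.2857] True
rack 43 -0.08 0.03 180 [-0.3157  0.1043  2.0826  0.9298  0.4435 -2.8555] True
rack 43 0 0.026 0 [-0.2213  0.219   1.9431  0.8303  0.3993  0.4538] True
rack 43 0 0.026 180 [-0.2211  0.2189  1.9431  0.8299  0.399  -2.6872] True
rack 43 0 0 0 [-0.2213  0.2599  1.9726  0.9695  0.3555  0.3042] True
rack 43 0 0 180 [-0.2211  0.2598  1.9726  0.9691  0.3552 -2.8369] True
```

```bash
python3 - <<'E'
from kin import *
q=np.array([.5634,.3759,2.0332,-.7304,.4261,2.8244])
def go(n,G,yaw,tilt,b=0):
    global q
    r,c=ik(rep(G,yaw,tilt,b),Rt(yaw,tilt),q)
    if c<1e-6: q=r
    print(n,tilt,r,c<1e-6)
for T in(28,30):
    print(fk(state()["q"],K)[0]-state()["tool_pos"])
    for b in(.06,.03,0): go(f"pot{b}",(.497,.2775,.118),-3.7,T,b)
    go("lift",(.497,.2775,.257),-3.7,T); go("lift+yaw",(.497,.2775,.257),5,T)
    x=np.array([np.cos(.213),np.sin(.213),0])
    for o,z in((-.11,.2565),(-.05,.2565),(-.012,.2565),(-.012,.2345)): go(f"rack{o}",np.array([.676,.025,z])+o*x*[1,1,0]*1,12.2,T)
    for b in(.03,.1): go("retreat",np.array([.676,.025,.2345])-.012*x,12.2,T,b)
    q=np.array([.5634,.3759,2.0332,-.7304,.4261,2.8244])
plan([(rep((.497,.2775,.118),-3.7,28,b),-3.7,28) for b in (.06,.03,0)])
E
```

```text
[-0.  0. -0.]
pot0.06 28 [ 0.6038  0.2561  2.0227 -0.5935  0.5469  2.7019] True
pot0.03 28 [ 0.5831  0.3154  2.0301 -0.6545  0.4838  2.7558] True
pot0 28 [ 0.5634  0.3759  2.0332 -0.7304  0.4261  2.8244] True
lift 28 [ 0.5634  0.1528  1.8808 -0.4182  0.7463  2.4557] True
lift+yaw 28 [ 0.5107  0.1284  1.9114 -0.3138  0.6747  2.1971] True
rack-0.11 28 [-0.2562  0.1047  1.9416  0.3437  0.6817  0.8784] True
rack-0.05 28 [-0.1964  0.1903  1.8332  0.2994  0.6865  0.97  ] True
rack-0.012 28 [-0.1657  0.243   1.7604  0.2736  0.6979  1.0206] True
rack-0.012 28 [-0.1657  0.2692  1.7872  0.2922  0.6471  0.9969] True
retreat 28 [-0.1766  0.2183  1.782   0.2793  0.7035  1.0072] True
retreat 28 [-0.2044  0.1058  1.756   0.2576  0.8441  1.0238] True
[-0.  0. -0.]
pot0.06 30 [ 0.6237  0.2583  2.0474 -0.6916  0.5211  2.8119] True
pot0.03 30 [ 0.6006  0.3187  2.0532 -0.767   0.4607  2.8792] True
pot0 30 [ 0.5788  0.3802  2.0546 -0.86    0.4068  2.9638] True
lift 30 [ 0.5788  0.1493  1.9035 -0.4759  0.7136  2.5176] True
lift+yaw 30 [ 0.5219  0.1228  1.9366 -0.3644  0.6317  2.2511] True
rack-0.11 30 [-0.2691  0.097   1.9693  0.3981  0.6411  0.8197] True
rack-0.05 30 [-0.2063  0.1825  1.8618  0.3473  0.6413  0.9195] True
rack-0.012 30 [-0.1742  0.235   1.7896  0.3171  0.6505  0.9753] True
rack-0.012 30 [-0.1742  0.2623  1.8162  0.3413  0.5996  0.9456] True
retreat 30 [-0.1863  0.2096  1.8134  0.3247  0.6555  0.9592] True
retreat 30 [-0.2175  0.092   1.7925  0.2964  0.7962  0.9813] True
now [0.5069 0.2701 0.1527] [ 0.8084 -0.0314  0.5878 -0.0395 -0.9992  0.0009  0.5873 -0.0239 -0.809 ] t 16.85 q [ 0.6388  0.2128  2.0891 -0.8936  0.4938  2.979 ]
[-2.81, -0.71, 1.81] [-0.72, -8.0, 1.25]
[-3.23, -0.68, 4.78] [-0.72, -8.0, 1.25]
[-3.65, -0.64, 7.75] [-0.72, -8.0, 1.25]
```

Grip and hang poses at 28° tilt are all inside the joint ranges, and the 75 mm body clears the shelf by more than 20 mm if I hang just behind the hook's tip. Proceeding.

>>> {"api": "jog_arm", "payload": {"increments": [[[-0.9, -0.2, 0.6], [-0.2, -2.7, 0.4], 0], [[-1.9, -0.5, 1.2], [-0.5, -5.4, 0.8], 0], [[-2.8, -0.7, 1.8], [-0.7, -8, 1.2], 0], [[-2.8, -0.7, 1.8], [-0.7, -8, 1.2], 0], [[-3.1, -0.7, 3.5], [-0.7, -8, 1.2], 0], [[-3.3, -0.7, 5.2], [-0.7, -8, 1.2], 0], [[-3.5, -0.6, 6.7], [-0.7, -8, 1.2], 0], [[-3.65, -0.6, 7.75], [-0.7, -8, 1.2], 0], [[-3.65, -0.6, 7.75], [-0.7, -8, 1.2], 0], [[-3.65, -0.6, 7.75], [-0.7, -8, 1.2], 0]]}}

```text
clock: 17.85
tool_pos: [0.5229, 0.2753, 0.0685]
eef_rot: [0.97, -0.031, 0.242, 0.008]
wrist_force: [0.1, -0.7, 1.0]
opening: 0.498
grasp_force: 0.0
```

```bash
python3 - <<'E'
from h import *
plan([(rep((.497,.2775,.118),-3.7,28),-3.7,28)]); print(grasp())
s=state();c=camera("wrist");P=wcloud(c,s);Pt=R.from_quat(s["eef_rot"]).inv().apply((P-s["tool_pos"]).reshape(-1,3)).reshape(P.shape)*1000
x,y,z=np.moveaxis(P,-1,0); im=c["image"].astype(int)
wood=(im[...,0]>140)&(im[...,0]>1.4*im[...,2])&(np.hypot(x-.497,y-.2775)<.025)&(z>.09)&(z<.145); print(wood.sum(),Pt[wood].min(0),Pt[wood].max(0),P[wood].min(0),P[wood].max(0))
E
```

```text
now [0.5229 0.2753 0.0685] [ 0.8813 -0.0556  0.4693 -0.0632 -0.998   0.0006  0.4684 -0.0302 -0.883 ] t 17.85 q [ 0.5629  0.3755  2.0343 -0.7308  0.4254  2.8237]
[0.03, -0.05, 0.01] [-0.01, 0.01, 0.08]
[0.4967 0.277  0.1179]
2020 [ -4.7468 -10.3091 -76.6642] [ 18.9492   9.7173 -61.3135] [0.4835 0.2668 0.1308] [0.51   0.2878 0.1368]
```

>>> {"api": "jog_arm", "payload": {"increments": [[[0, 0, 0], [0, 0, 0], -1], [[0, 0, 0], [0, 0, 0], -1], [[0, 0, 0], [0, 0, 0], -1], [[0, 0, 0], [0, 0, 0], -1], [[0, 0, 0], [0, 0, 0], -1]], "grip_force": 30}}

```text
clock: 18.4
tool_pos: [0.5232, 0.2755, 0.0686]
eef_rot: [0.97, -0.031, 0.242, 0.008]
wrist_force: [-2.8, -0.3, 4.5]
opening: 0.224
grasp_force: 30.0
```

```bash
python3 - <<'E'
from h import *
print(grasp(),state()["opening"],state()["grasp_force"])
g=grasp()
plan([(rep((g[0],g[1],.258),-3.7,28),-3.7,28)])
E
```

```text
[0.4969 0.2771 0.1181] 0.22381288317029377 29.997611045837402
now [0.5232 0.2755 0.0686] [ 0.8811 -0.0558  0.4696 -0.0633 -0.998   0.0001  0.4687 -0.0298 -0.8829] t 18.4 q [ 0.5627  0.3755  2.034  -0.7307  0.4251  2.8235]
[6.57, 0.0, -12.35] [-0.03, -0.01, 0.07]
```

>>> {"api": "jog_arm", "payload": {"increments": [[[0.45, 0, -0.85], [0, 0, 0], -1], [[1.3, 0, -2.5], [0, 0, 0], -1], [[2.6, 0, -4.95], [0, 0, 0], -1], [[3.95, 0, -7.4], [0, 0, 0], -1], [[5.25, 0, -9.9], [0, 0, 0], -1], [[6.25, 0, -11.75], [0, 0, 0], -1], [[6.6, 0, -12.35], [0, 0, 0], -1], [[6.6, 0, -12.35], [0, 0, 0], -1]]}}

```text
clock: 19.2
tool_pos: [0.5235, 0.2754, 0.2086]
eef_rot: [0.97, -0.031, 0.242, 0.008]
wrist_force: [0.4, 0.2, -2.9]
opening: 0.226
grasp_force: 30.0
```

```bash
python3 - <<'E'
from h import *
s=state();print(grasp(),s["opening"],s["grasp_force"],s["wrist_force"])
x=np.array([np.cos(.213),np.sin(.213),0]); h=np.array([.676,.025,0])
plan([(rep(h-.11*x+[0,0,.258],12.2,28),12.2,28)])
# refine hook from scene+top depth
for n in("scene","top"):
    c=camera(n);P=world_cloud(c);X,Y,Z=np.moveaxis(P,-1,0); hsv=cv2.cvtColor(c["image"],cv2.COLOR_RGB2HSV).astype(int)
    r=(X-.676)*x[0]+(Y-.025)*x[1]; l=-(X-.676)*x[1]+(Y-.025)*x[0]
    m=(abs(l)<.02)&(r>-.04)&(r<.08)&(Z>.18)&(Z<.24)&(hsv[...,1]>110)&(abs(hsv[...,0]-22)<9)
    print(n,m.sum(),"l",np.percentile(l[m],[5,50,95]),"rmin",r[m].min(),"z body",np.percentile(Z[m&(r>-.015)],[10,50,90]),"ztip",Z[m&(r<-.018)],"slope",np.polyfit(r[m],l[m],1))
    m=(abs(r-.05)<.1)&(abs(l)<.17)&(Z>.37)&(Z<.4); print("shelf r",r[m].min(),r[m].max(),"l",l[m].min(),l[m].max())
# basket in gripper
    g=grasp(); d=np.hypot(X-g[0],Y-g[1]); m=(d<.07)&(Z<.205)&(Z>.12); print("basket",m.sum(),P[m].min(0),P[m].max(0))
E
```

```text
[0.4973 0.2771 0.2581] 0.2255672120430763 29.997679889202118 [ 0.3522  0.1841 -2.855 ]
now [0.5235 0.2754 0.2086] [ 0.881  -0.0564  0.4697 -0.0638 -0.998  -0.0003  0.4687 -0.0297 -0.8828] t 19.2 q [ 0.5621  0.1511  1.8799 -0.4164  0.7477  2.4525]
[7.73, 26.3, 4.12] [7.43, -0.02, -14.01]
scene 106 l [-0.0038 -0.0006  0.0034] rmin -0.02890440812728075 z body [0.2006 0.2026 0.2045] ztip [0.2207 0.2205 0.2153 0.2212 0.2197 0.2163 0.215  0.2175 0.2139 0.2132
 0.2146 0.2099 0.2086 0.2107 0.207  0.207  0.209  0.205  0.2021 0.2029
 0.1982] slope [ 0.0041 -0.0004]
shelf r -0.016763568802219908 0.13171779940602155 l -0.1438926537316031 0.14403786374756214
basket 728 [0.4463 0.2271 0.1406] [0.5502 0.3256 0.205 ]
top 55 l [-0.0024  0.0009  0.0043] rmin -0.031097570392005166 z body [0.1994 0.2035 0.2082] ztip [0.2115 0.2215 0.2185 0.2211 0.2182] slope [0.0004 0.0009]
shelf r -0.019999976308717082 0.12724593216528268 l -0.14359683898466563 0.1448077479712937
basket 188 [0.4442 0.2304 0.1377] [0.544  0.3155 0.2038]
```

>>> {"api": "jog_arm", "payload": {"increments": [[[0.3, 1, 0.15], [0.3, 0, -0.5], -1], [[0.9, 3, 0.5], [0.9, 0, -1.6], -1], [[1.7, 5.7, 0.9], [1.6, 0, -3], -1], [[2.55, 8.7, 1.35], [2.5, 0, -4.6], -1], [[3.4, 11.7, 1.8], [3.3, 0, -6.2], -1], [[4.3, 14.7, 2.3], [4.2, 0, -7.8], -1], [[5.2, 17.7, 2.8], [5, 0, -9.4], -1], [[6.05, 20.6, 3.2], [5.8, 0, -11], -1], [[6.8, 23.2, 3.6], [6.6, 0, -12.4], -1], [[7.4, 25.2, 3.95], [7.1, 0, -13.4], -1], [[7.7, 26.3, 4.2], [7.4, 0, -14], -1], [[7.7, 26.3, 4.2], [7.4, 0, -14], -1], [[7.7, 26.3, 4.2], [7.4, 0, -14], -1]]}}

```text
clock: 20.6
tool_pos: [0.593, 0.0074, 0.2056]
eef_rot: [0.965, 0.102, 0.239, -0.026]
wrist_force: [-0.4, 0.7, -3.4]
opening: 0.228
grasp_force: 30.0
```

```bash
cat >> h.py <<'E'
X=np.array([np.cos(.213),np.sin(.213),0]); Yr=np.array([-X[1],X[0],0]); HK=np.array([.676,.025,0])
def rk(p): d=np.asarray(p)-HK; return np.stack([d@X,d@Yr,d[...,2]],-1)
E
python3 - <<'E'
from h import *
s=state();print("grasp in rack",rk(grasp()),s["wrist_force"],s["opening"])
c=camera("wrist");P=rk(wcloud(c,s)); hsv=cv2.cvtColor(c["image"],cv2.COLOR_RGB2HSV).astype(int);save(c,"w4.png")
r,l,z=np.moveaxis(P,-1,0)
m=(abs(l)<.02)&(r>-.04)&(r<.08)&(z>.18)&(z<.24)&(hsv[...,1]>110)&(abs(hsv[...,0]-22)<9)
print("hook",m.sum(),np.percentile(P[m],[2,50,98],axis=0))
sc=camera("scene");save(sc,"s4.png",(230,130,400,320),3);P=rk(world_cloud(sc));r,l,z=np.moveaxis(P,-1,0)
m=(np.hypot(r+.11,l)<.06)&(z<.2)&(z>.1); print("basket",m.sum(),np.percentile(P[m],[2,98],axis=0))
for a in range(140,260,8):
    m=(np.hypot(r+.11,l)<.06)&(abs(z-a/1000)<.004); print(a,m.sum(),P[m].min(0)[:2] if m.any() else 0,P[m].max(0)[:2] if m.any() else 0)
plan([(rep(HK+X*a+[0,0,z],12.2,28),12.2,28) for a,z in((-.11,.257),(-.045,.257),(-.013,.257),(-.013,.238),(-.013,.234))])
E
```

```text
grasp in rack [-0.111   0.0004  0.2551] [-0.3711  0.7112 -3.3532] 0.2281504164341952
hook 1079 [[-0.0293 -0.0038  0.2009]
 [ 0.0194 -0.0001  0.2033]
 [ 0.0773  0.0038  0.2206]]
basket 536 [[-0.1559 -0.0457  0.1424]
 [-0.0616  0.0478  0.1913]]
140 55 [-0.1562 -0.0466] [-0.0617  0.0489]
148 305 [-0.1534 -0.0475] [-0.0613  0.0488]
156 21 [-0.1611 -0.0467] [-0.0607  0.0484]
164 59 [-0.157  -0.0462] [-0.059   0.0483]
172 18 [-0.1604 -0.0364] [-0.0581  0.0436]
180 12 [-0.1569 -0.0389] [-0.0651  0.0398]
188 57 [-0.1534 -0.0479] [-0.0592  0.0479]
196 9 [-0.1442 -0.0289] [-0.0631  0.05  ]
204 6 [-0.1107  0.0411] [-0.1055  0.0469]
212 4 [-0.1133 -0.0318] [-0.1045  0.0432]
220 13 [-0.1132 -0.0258] [-0.1047  0.0186]
228 6 [-0.1079 -0.0178] [-0.1038  0.0154]
236 7 [-0.1007 -0.0074] [-0.0938  0.0088]
244 9 [-0.0999 -0.0183] [-0.0953  0.0086]
252 32 [-0.1013 -0.0186] [-0.0902  0.0142]
now [0.5932 0.0083 0.2063] [ 0.8641  0.1873  0.4672  0.2119 -0.9773 -0.0001  0.4566  0.099  -0.8842] t 20.7 q [-0.2535  0.1049  1.9422  0.3401  0.6824  0.8835]
[0.12, 0.12, -0.08] [-0.02, 0.15, 0.03]
[5.87, 0.12, 2.96] [-0.02, 0.15, 0.03]
[8.7, 0.12, 4.45] [-0.02, 0.15, 0.03]
[7.81, 0.12, 6.13] [-0.02, 0.15, 0.03]
[7.63, 0.12, 6.49] [-0.02, 0.15, 0.03]
```

View pics/s4.png

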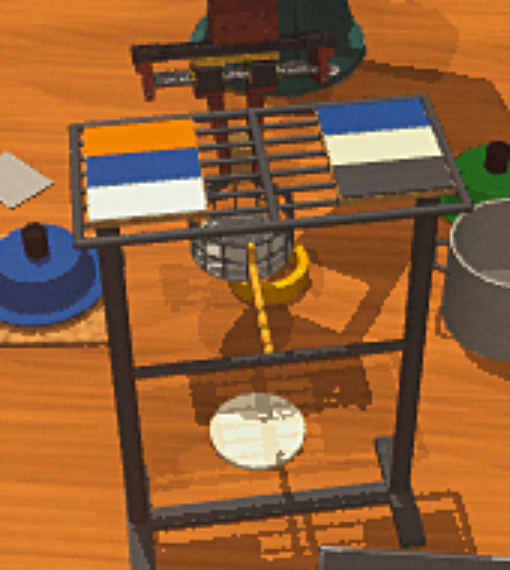

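The scene crop shows the basket level and in line with the hook (tip at crop (252,245)), with the hook between handle and rim. Entering slowly at height.

>>> {"api": "jog_arm", "payload": {"increments": [[[0.6, 0.1, 0.15], [0, 0.1, 0], -1], [[1.7, 0.1, 0.75], [0, 0.1, 0], -1], [[2.9, 0.1, 1.4], [0, 0.1, 0], -1], [[4.1, 0.1, 2], [0, 0.1, 0], -1], [[5.1, 0.1, 2.55], [0, 0.1, 0], -1], [[5.9, 0.1, 2.95], [0, 0.1, 0], -1], [[5.9, 0.1, 2.95], [0, 0.1, 0], -1], [[5.9, 0.1, 2.95], [0, 0.1, 0], -1]]}}

```text
clock: 21.5
tool_pos: [0.6587, 0.0205, 0.2086]
eef_rot: [0.965, 0.103, 0.241, -0.025]
wrist_force: [-0.3, -0.2, -3.6]
opening: 0.225
grasp_force: 30.0
```

```bash
python3 - <<'E'
from h import *
s=state();print("grasp in rack",rk(grasp()),s["wrist_force"])
c=camera("wrist");P=rk(wcloud(c,s)); hsv=cv2.cvtColor(c["image"],cv2.COLOR_RGB2HSV).astype(int);r,l,z=np.moveaxis(P,-1,0)
m=(abs(l)<.02)&(r>-.045)&(r<.0)&(z>.18)&(z<.24)&(hsv[...,1]>110)&(abs(hsv[...,0]-22)<9)
print("hook",m.sum(),np.percentile(P[m],[2,50,98],axis=0) if m.any() else 0)
g=rk(grasp()); m=(abs(r-g[0])<.07)&(abs(l)<.06)&(hsv[...,1]<110)&(hsv[...,2]<150)
for a in (188,192,196,212,220,228,232): k=m&(abs(z-a/1000)<.002); print(a,k.sum())
plan([(rep(HK+X*a+[0,0,z],12.2,28),12.2,28) for a,z in((-.045,.257),(-.013,.257),(-.013,.238),(-.013,.234))])
E
```

```text
grasp in rack [-0.0441 -0.0007  0.2581] [-0.3452 -0.2167 -3.5899]
hook 431 [[-0.0291 -0.0032  0.2002]
 [-0.0144  0.0003  0.2039]
 [-0.0007  0.004   0.2212]]
188 3
192 1139
196 62
212 138
220 59
228 0
232 0
now [0.6584 0.0204 0.2086] [ 0.8628  0.1869  0.4697  0.2115 -0.9774  0.0005  0.4591  0.0989 -0.8828] t 21.55 q [-0.1929  0.1963  1.8208  0.2945  0.6912  0.9783]
[-0.09, -0.08, 0.07] [0.02, -0.01, 0.02]
[2.73, -0.08, 1.57] [0.02, -0.01, 0.02]
[1.84, -0.08, 3.25] [0.02, -0.01, 0.02]
[1.65, -0.08, 3.6] [0.02, -0.01, 0.02]
```

>>> {"api": "jog_arm", "payload": {"increments": [[[0.5, -0.1, 0.4], [0, 0, 0], -1], [[1.1, -0.1, 0.7], [0, 0, 0], -1], [[1.8, -0.1, 1.1], [0, 0, 0], -1], [[2.4, -0.1, 1.4], [0, 0, 0], -1], [[2.7, -0.1, 1.6], [0, 0, 0], -1], [[2.7, -0.1, 1.6], [0, 0, 0], -1], [[2.4, -0.1, 2.2], [0, 0, 0], -1], [[2.1, -0.1, 2.8], [0, 0, 0], -1], [[1.85, -0.1, 3.25], [0, 0, 0], -1], [[1.85, -0.1, 3.25], [0, 0, 0], -1]]}}

```text
clock: 22.55
tool_pos: [0.6921, 0.0276, 0.1899]
eef_rot: [0.964, 0.103, 0.243, -0.025]
wrist_force: [8.2, 2.3, -4.0]
opening: 0.226
grasp_force: 30.0
```

```bash
python3 - <<'E'
from h import *
s=state();print("grasp in rack",rk(grasp()),s["wrist_force"],s["opening"])
plan([(rep(HK+X*a+[0,0,z],12.2,28),12.2,28) for a,z in((-.012,.238),(-.012,.2345),(-.012,.233))]+[(rep(HK-.012*X+[0,0,.2345],12.2,28,b),12.2,28) for b in(.05,.12)])
E
```

```text
grasp in rack [-0.0103 -0.0007  0.2392] [ 8.1652  2.3074 -4.0144] 0.22618952332195166
now [0.6921 0.0276 0.1899] [ 0.8604  0.1858  0.4745  0.21   -0.9777  0.0019  0.4643  0.098  -0.8802] t 22.55 q [-0.1655  0.2645  1.7831  0.2904  0.6493  1.0009]
[-0.24, -0.08, 0.02] [0.13, -0.33, -0.02]
[-0.41, -0.08, 0.33] [0.13, -0.33, -0.02]
[-0.48, -0.08, 0.46] [0.13, -0.33, -0.02]
[-0.38, -0.07, -4.67] [0.13, -0.33, -0.02]
[-0.34, -0.06, -11.67] [0.13, -0.33, -0.02]
```

The sideways force comes from the wooden grip's near face touching the hook's upturned tip, since I'm hanging too far forward. I'll shift 11 mm deeper, where the shelf clearance is still about 25 mm, and look before lowering.

>>> {"api": "jog_arm", "payload": {"increments": [[[0.3, 0, 0.15], [0, 0, 0], -1], [[0.6, 0, 0.3], [0, 0, 0], -1], [[0.97, 0, 0.5], [0, 0, 0], -1], [[0.97, 0, 0.5], [0, 0, 0], -1], [[0.97, 0, 0.5], [0, 0, 0], -1]]}}

```text
clock: 23.05
tool_pos: [0.7001, 0.0303, 0.1889]
eef_rot: [0.965, 0.103, 0.241, -0.025]
wrist_force: [0.7, -0.1, -3.3]
opening: 0.222
grasp_force: 30.0
```

```bash
python3 - <<'E'
from h import *
s=state();print("grasp in rack",rk(grasp()),s["wrist_force"],s["opening"])
plan([(rep(HK+X*a+[0,0,z],12.2,28),12.2,28) for a,z in((-.002,.238),(-.002,.2345),(-.002,.233))]+[(rep(HK-.002*X+[0,0,.2335],12.2,28,b),12.2,28) for b in(.05,.12)])
E
```

```text
grasp in rack [-0.0016  0.0001  0.2383] [ 0.6925 -0.105  -3.3117] 0.22179688782143758
now [0.7001 0.0303 0.1889] [ 0.8626  0.187   0.47    0.2115 -0.9774  0.0007  0.4595  0.0988 -0.8826] t 23.05 q [-0.1575  0.2781  1.7627  0.2807  0.6591  1.016 ]
[-0.06, 0.01, 0.01] [0.03, -0.04, 0.03]
[-0.22, 0.01, 0.32] [0.03, -0.04, 0.03]
[-0.29, 0.01, 0.45] [0.03, -0.04, 0.03]
[-0.26, 0.01, -4.59] [0.03, -0.04, 0.03]
[-0.26, 0.02, -11.59] [0.03, -0.04, 0.03]
```

Free again (only the weight remains). Lowering onto the bar.

>>> {"api": "jog_arm", "payload": {"increments": [[[-0.1, 0, 0.15], [0, 0, 0], -1], [[-0.2, 0, 0.3], [0, 0, 0], -1], [[-0.25, 0, 0.42], [0, 0, 0], -1], [[-0.25, 0, 0.42], [0, 0, 0], -1]]}}

```text
clock: 23.45
tool_pos: [0.7001, 0.0302, 0.1847]
eef_rot: [0.965, 0.103, 0.241, -0.025]
wrist_force: [-3.1, -0.4, 1.0]
opening: 0.23
grasp_force: 30.0
```

>>> {"api": "jog_arm", "payload": {"increments": [[[0, 0, 0], [0, 0, 0], -0.5], [[0, 0, 0], [0, 0, 0], -0.3], [[0, 0, 0], [0, 0, 0], 0], [[0, 0, 0], [0, 0, 0], 0], [[0, 0, 0], [0, 0, 0], 0], [[0, 0, 0], [0, 0, 0], 0]]}}

```text
clock: 24.05
tool_pos: [0.7002, 0.0302, 0.1844]
eef_rot: [0.965, 0.103, 0.241, -0.025]
wrist_force: [0.5, -0.1, -0.3]
opening: 0.501
grasp_force: 0.0
```

```bash
python3 - <<'E'
from h import *
s=state();print("grasp in rack",rk(grasp()),s["wrist_force"],s["opening"])
c=camera("wrist");P=wcloud(c,s);Pr=rk(P);Pt=R.from_quat(s["eef_rot"]).inv().apply((P-s["tool_pos"]).reshape(-1,3)).reshape(P.shape)*1000
im=c["image"].astype(int); r,l,z=np.moveaxis(Pr,-1,0)
wood=(im[...,0]>110)&(im[...,0]>1.35*im[...,2])&(np.hypot(r,l)<.03)&(z>.213)&(z<.262)
print(wood.sum(),Pt[wood].min(0),Pt[wood].max(0),Pr[wood].min(0),Pr[wood].max(0))
plan([])
E
```

```text
grasp in rack [-0.0016  0.      0.2338] [ 0.5157 -0.1276 -0.3146] 0.5012743989059786Traceback (most recent call last):
  File "<stdin>", line 6, in <module>
    return umr_minimum(a, axis, None, out, keepdims, initial, where)
ValueError: zero-size array to reduction operation minimum which has no identity
```

>>> {"api": "jog_arm", "payload": {"increments": [[[0, 0, -0.6], [0, 0, 0], 0], [[0, 0, -1.8], [0, 0, 0], 0], [[0, 0, -3.5], [0, 0, 0], 0], [[0, 0, -5.5], [0, 0, 0], 0], [[0, 0, -8], [0, 0, 0], 0], [[0, 0, -10.5], [0, 0, 0], 0], [[0, 0, -12], [0, 0, 0], 0], [[0, 0, -12], [0, 0, 0], 0]]}}

```text
clock: 24.9
tool_pos: [0.6455, 0.0179, 0.2941]
eef_rot: [0.964, 0.103, 0.244, -0.024]
wrist_force: [0.3, -0.1, 0.7]
opening: 0.502
grasp_force: 0.0
```

```bash
python3 - <<'E'
from kin import *
s=state();c=camera("wrist");P=rk(wcloud(c,s)); save(c,"w5.png",(170,60,470,285),2.5); r,l,z=np.moveaxis(P,-1,0)
m=(np.hypot(r,l)<.07)&(z>.1)&(z<.27); print("basket",m.sum(),np.percentile(P[m],[1,99],axis=0))
for a in (255,250,230,222,190): k=m&(abs(z-a/1000)<.004); print(a,k.sum(),P[k].mean(0) if k.any() else 0)
plan([])
# lid on board
sc=camera("scene");t=camera("top")
for c in(sc,t):
    Q=world_cloud(c);x,y,z=np.moveaxis(Q,-1,0);b=np.hypot(x-.4948,y+.2225)<.025; m=b&(z>.077)&(z<.095); print("knob",m.sum(),Q[m].mean(0))
q=s["q"]
for p,y,ti in(((.45,-.05,.26),16.8,0),((.4948,-.2225,.20),16.8,0),((.4948,-.2225,.0227),16.8,0)):
    r,c=ik(np.array(p),Rt(y,ti),q); print(p,r,c<1e-6); q=r
plan([((.47,-.05,.26),16.8,0),((.4948,-.2225,.20),16.8,0)])
E
```

```text
basket 5679 [[-0.0485 -0.0474  0.1232]
 [ 0.0428  0.0474  0.2516]]
255 198 [-0.0017  0.0001  0.2514]
250 690 [-0.0023 -0.0002  0.2504]
230 22 [-0.0142  0.0003  0.2301]
222 69 [-0.0236  0.0004  0.2202]
190 134 [-0.0017  0.0004  0.1901]
now [0.6453 0.0181 0.2924] [ 0.8608  0.1869  0.4734  0.2109 -0.9775  0.0023  0.4632  0.0979 -0.8809] t 24.95 q [-0.2034  0.0885  1.7292  0.248   0.8816  1.0392]
knob 49 [ 0.498  -0.222   0.0839]
knob 39 [ 0.4907 -0.2221  0.0865]
(0.45, -0.05, 0.26) [-0.2635  0.075   1.7006  0.0001  1.3661  1.0134] True
(0.4948, -0.2225, 0.2) [-0.55    0.2635  1.6161  0.0001  1.2621  0.727 ] True
(0.4948, -0.2225, 0.0227) [-0.55    0.4807  1.8005  0.0001  0.8605  0.7269] True
now [0.6446 0.0184 0.29  ] [ 0.8625  0.1868  0.4704  0.2112 -0.9774  0.0008  0.4599  0.0986 -0.8825] t 25.05 q [-0.2031  0.0911  1.7306  0.248   0.8812  1.0391]
[-17.75, 2.99, -6.06] [1.18, -28.04, -4.5]
[-21.65, 20.37, -1.33] [1.18, -28.04, -4.5]
```

View pics/w5.png

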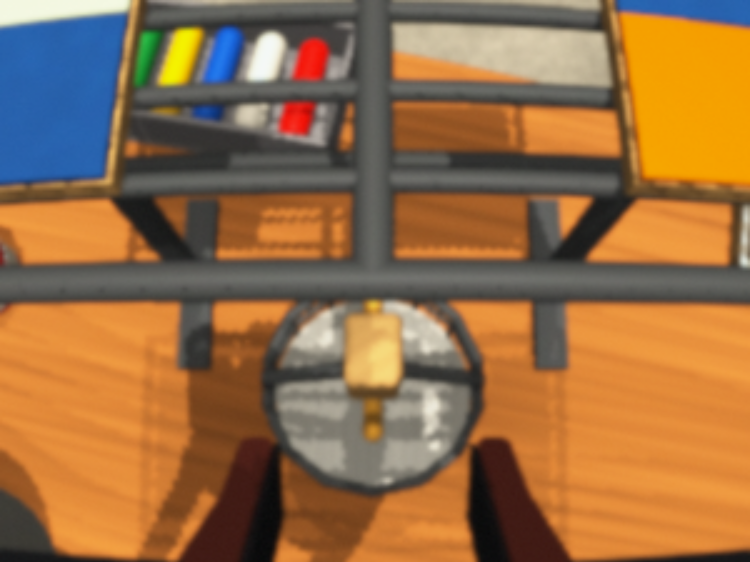

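The basket hangs on the hook: the grip is at crop (373,350), the bar across it at y≈375, and the hook tip at (373,430). The grip top measures 0.2515 as expected. Next I go back for the lid, backing away from the shelf before straightening the tool.

>>> {"api": "jog_arm", "payload": {"increments": [[[-2, 0.3, -0.7], [0, 0, 0], 0], [[-5, 0.8, -1.7], [0, 0, 0], 0], [[-8.5, 1.4, -2.9], [0.1, -3, -0.5], 0], [[-12, 2, -4.1], [0.3, -7, -1.1], 0], [[-15, 2.5, -5.1], [0.5, -12, -1.9], 0], [[-17.5, 3, -6], [0.7, -17, -2.7], 0], [[-18.3, 6, -5.2], [0.9, -22, -3.5], 0], [[-19.1, 9.5, -4.2], [1.1, -26, -4.2], 0], [[-19.9, 13, -3.3], [1.2, -28, -4.5], 0], [[-20.7, 16.5, -2.4], [1.2, -28, -4.5], 0], [[-21.4, 19.2, -1.6], [1.2, -28, -4.5], 0], [[-21.65, 20.4, -1.3], [1.2, -28, -4.5], 0], [[-21.65, 20.4, -1.3], [1.2, -28, -4.5], 0], [[-21.65, 20.4, -1.3], [1.2, -28, -4.5], 0]]}}

```text
clock: 26.45
tool_pos: [0.495, -0.2217, 0.1998]
eef_rot: [0.989, 0.146, 0.0, -0.001]
wrist_force: [-0.3, 0.9, 0.3]
opening: 0.501
grasp_force: 0.0
```

```bash
python3 - <<'E'
from h import *
s=state();c=camera("wrist");P=wcloud(c,s);x,y,z=np.moveaxis(P,-1,0);b=np.hypot(x-.4948,y+.2225)
m=(b<.03)&(z>.078)&(z<.092);print("knob top",m.sum(),P[m].min(0),P[m].max(0),P[m].mean(0))
m=(b<.085)&(z>.012)&(z<.026)&(c["image"][...,2]>1.3*c["image"][...,0]);print("flange",m.sum(),P[m].min(0),P[m].max(0))
plan([((.4948,-.2225,.0227),16.8,0)])
E
```

```text
knob top 461 [ 0.4809 -0.2351  0.0781] [ 0.5068 -0.2099  0.0876] [ 0.4949 -0.2222  0.0852]
flange 3561 [ 0.4213 -0.295   0.0169] [ 0.5663 -0.1503  0.0259]
now [ 0.4952 -0.2215  0.2002] [ 0.9571  0.2897  0.0011  0.2897 -0.9571 -0.0011  0.0007  0.0014 -1.    ] t 26.5 q [-0.5492  0.2631  1.6161  0.0016  1.2624  0.7272]
[-0.08, 0.1, 17.75] [-0.06, -0.06, 0.04]
```

>>> {"api": "jog_arm", "payload": {"increments": [[[0, 0.1, 4], [0, 0, 0], 0.1], [[-0.1, 0.1, 8], [0, 0, 0], 0.1], [[-0.1, 0.1, 12], [0, 0, 0], 0.1], [[-0.1, 0.1, 15], [0, 0, 0], 0.1], [[-0.1, 0.1, 16.8], [0, 0, 0], 0.1], [[-0.1, 0.1, 17.5], [0, 0, 0], 0.1], [[-0.1, 0.1, 17.7], [0, 0, 0], 0.1], [[-0.1, 0.1, 17.7], [0, 0, 0], 0], [[-0.1, 0.1, 17.7], [0, 0, 0], -1], [[-0.1, 0.1, 17.7], [0, 0, 0], -1], [[-0.1, 0.1, 17.7], [0, 0, 0], -1], [[-0.1, 0.1, 17.7], [0, 0, 0], -1], [[-0.1, 0.1, 17.7], [0, 0, 0], -1], [[-0.1, 0.1, 17.7], [0, 0, 0], -1]], "grip_force": 25}}

```text
clock: 27.9
tool_pos: [0.4953, -0.224, 0.0239]
eef_rot: [0.989, 0.146, 0.001, -0.0]
wrist_force: [-0.2, 1.9, 6.1]
opening: 0.291
grasp_force: 25.0
```

```bash
python3 - <<'E'
from h import *
for n in("scene","top"):
    c=camera(n);P=world_cloud(c);x,y,z=np.moveaxis(P,-1,0);d=np.hypot(x-.5,y-.276)
    m=(d<.075)&(abs(z-.105)<.006)&(d>.058);print(n,"rim",m.sum(),P[m].min(0),P[m].max(0),circ(P[m]))
plan([((.4948,-.2225,.26),16.8,0),((.5,0.08,.26),16.8,0),((.5005,.2762,.26),16.8,0)])
print(state()["opening"])
E
```

```text
scene rim 227 [0.4299 0.2086 0.0991] [0.5695 0.3418 0.1085] (array([0.5006, 0.2747]), np.float64(0.06562842424710424))
top rim 133 [0.4278 0.2083 0.099 ] [0.5624 0.3408 0.1104] (array([0.4959, 0.2747]), np.float64(0.06571670859649326))
now [ 0.4953 -0.2239  0.0239] [ 0.9573  0.289   0.0019  0.289  -0.9573  0.0002  0.0019  0.0004 -1.    ] t 28.0 q [-0.5528  0.4793  1.7988  0.0017  0.8621  0.7238]
[0.04, -0.15, -23.61] [0.01, -0.11, -0.0]
[9.28, -28.96, -23.6] [0.01, -0.11, -0.0]
[15.0, -47.73, -23.59] [0.01, -0.11, -0.0]
0.2872879357669168
```

>>> {"api": "jog_arm", "payload": {"increments": [[[0, 0, -0.8], [0, 0, 0], -1], [[0, 0, -2.5], [0, 0, 0], -1], [[0, 0, -5.5], [0, 0, 0], -1], [[0, 0, -9], [0, 0, 0], -1], [[0, 0, -13], [0, 0, 0], -1], [[0.3, -1, -17], [0, 0, 0], -1], [[1, -3, -20.5], [0, 0, 0], -1], [[2, -6, -22.8], [0, 0, 0], -1], [[3, -9.5, -23.6], [0, 0, 0], -1], [[4.1, -13, -23.6], [0, 0, 0], -1], [[5.2, -16.5, -23.6], [0, 0, 0], -1], [[6.3, -20, -23.6], [0, 0, 0], -1], [[7.4, -23.5, -23.6], [0, 0, 0], -1], [[8.4, -26.7, -23.6], [0, 0, 0], -1], [[9.3, -29.5, -23.6], [0, 0, 0], -1], [[10, -31.8, -23.6], [0, 0, 0], -1], [[10.4, -33.2, -23.6], [0, 0, 0], -1], [[10.5, -33.7, -23.6], [0, 0, 0], -1], [[10.5, -33.7, -23.6], [0, 0, 0], -1]]}}

```text
clock: 29.9
tool_pos: [0.4974, 0.1288, 0.2591]
eef_rot: [0.989, 0.147, 0.0, -0.0]
wrist_force: [-0.6, -0.2, -2.4]
opening: 0.288
grasp_force: 25.0
```

```bash
python3 - <<'E'
from h import *
s=state();c=camera("wrist");P=wcloud(c,s);x,y,z=np.moveaxis(P,-1,0);d=np.hypot(x-.499,y-.2755)
m=(d<.08)&(abs(z-.105)<.004)&(d>.05);print("rim",m.sum(),P[m].min(0),P[m].max(0),circ(P[m]))
im=c["image"];m=(im[...,2]>1.5*im[...,0])&(np.hypot(x-s["tool_pos"][0],y-s["tool_pos"][1])<.09)&(z>.2)&(z<.31)
Q=P[m]; print("lid held",m.sum(),Q.min(0)-s["tool_pos"],Q.max(0)-s["tool_pos"])
print(s["opening"],s["wrist_force"])
plan([((.4993,.2755,.26),16.8,0),((.4993,.2755,.1129),16.8,0)])
E
```

```text
rim 963 [0.4321 0.2102 0.101 ] [0.5668 0.3428 0.1071] (array([0.4996, 0.2747]), np.float64(0.06550416672257693))
lid held 23023 [-0.073  -0.0727 -0.0075] [0.0718 0.0724 0.0503]
0.28764586823647414 [-0.5576 -0.2138 -2.4389]
now [0.4975 0.1283 0.2592] [ 0.9572  0.2893  0.0005  0.2893 -0.9572  0.0003  0.0006 -0.0002 -1.    ] t 29.95 q [ 0.118   0.1713  1.5885 -0.0002  1.3813  1.3953]
[4.43, -14.04, -0.09] [0.02, -0.03, 0.02]
[4.42, -14.05, 14.62] [0.02, -0.03, 0.02]
```

>>> {"api": "jog_arm", "payload": {"increments": [[[0.4, -1.2, 0], [0, 0, 0], -1], [[1.1, -3.6, 0], [0, 0, 0], -1], [[2.1, -6.7, 0], [0, 0, 0], -1], [[3.1, -9.8, 0], [0, 0, 0], -1], [[4, -12.4, 0.3], [0, 0, 0], -1], [[4.4, -13.8, 2], [0, 0, 0], -1], [[4.5, -14.05, 4.5], [0, 0, 0], -1], [[4.5, -14.05, 7.5], [0, 0, 0], -1], [[4.5, -14.05, 10], [0, 0, 0], -1], [[4.5, -14.05, 12], [0, 0, 0], -1], [[4.5, -14.05, 12.8], [0, 0, 0], -1], [[4.5, -14.05, 13], [0, 0, 0], -1], [[4.5, -14.05, 13], [0, 0, 0], -1], [[4.5, -14.05, 13], [0, 0, 0], -1]]}}

```text
clock: 31.35
tool_pos: [0.5013, 0.2768, 0.1305]
eef_rot: [0.989, 0.146, 0.002, -0.0]
wrist_force: [-0.0, -0.0, -2.6]
opening: 0.29
grasp_force: 25.0
```

>>> {"api": "jog_arm", "payload": {"increments": [[[-0.1, 0.1, 0.3], [0, 0, 0], -1], [[-0.1, 0.1, 0.7], [0, 0, 0], -1], [[-0.1, 0.1, 1], [0, 0, 0], -1], [[-0.1, 0.1, 1.3], [0, 0, 0], -1], [[-0.1, 0.1, 1.5], [0, 0, 0], -1], [[-0.1, 0.1, 1.65], [0, 0, 0], -1], [[-0.1, 0.1, 1.65], [0, 0, 0], -1]]}}

```text
clock: 32.05
tool_pos: [0.4995, 0.2753, 0.1129]
eef_rot: [0.989, 0.146, 0.0, -0.0]
wrist_force: [-0.0, -0.9, -1.3]
opening: 0.29
grasp_force: 25.0
```

>>> {"api": "jog_arm", "payload": {"increments": [[[0, 0, 0.1], [0, 0, 0], -1], [[0, 0, 0.1], [0, 0, 0], -1], [[0, 0, 0.1], [0, 0, 0], -0.5], [[0, 0, 0.1], [0, 0, 0], -0.2], [[0, 0, 0.1], [0, 0, 0], 0.1], [[0, 0, 0.1], [0, 0, 0], 0.1], [[0, 0, 0.1], [0, 0, 0], 0.1], [[0, 0, -1.5], [0, 0, 0], 0.1], [[0, 0, -4], [0, 0, 0], 0.1], [[0, 0, -8], [0, 0, 0], 0.1], [[0, 0, -12], [0, 0, 0], 0.1], [[0, 0, -16], [0, 0, 0], 0.1], [[0, 0, -19], [0, 0, 0], 0.1], [[0, 0, -19], [0, 0, 0], 0.1]]}}

```text
clock: 33.45
tool_pos: [0.5022, 0.2763, 0.3079]
eef_rot: [0.989, 0.146, 0.005, -0.001]
wrist_force: [1.0, 0.0, 0.4]
opening: 0.549
grasp_force: 0.0
```

```bash
python3 - <<'E'
from h import *
s=state();c=camera("wrist");P=wcloud(c,s);x,y,z=np.moveaxis(P,-1,0);d=np.hypot(x-.5,y-.2757);im=c["image"].astype(int)
m=(d<.03)&(z>.168);print("knob",m.sum(),P[m].mean(0),np.median(z[m]))
m=(d<.085)&(z>.1)&(z<.118)&(im[...,2]>1.3*im[...,0]);Q=P[m];print("flange",m.sum(),Q.min(0),Q.max(0),np.median(Q[:,2]))
A=np.c_[Q[:,:2]-[.5,.2757],np.ones(len(Q))];print("tilt",np.linalg.lstsq(A,Q[:,2],rcond=None)[0])
sc=camera("scene");P=rk(world_cloud(sc));r,l,z=np.moveaxis(P,-1,0);m=(np.hypot(r,l)<.06)&(z>.1)&(z<.26);print("basket",m.sum(),np.percentile(P[m],[2,98],axis=0))
print(s["wrist_force"],s["clock"])
save(sc,"s6.png")
E
```

```text
knob 10001 [0.5161 0.2807 0.4222] 0.44220419313322257
flange 3418 [0.426  0.2018 0.1061] [0.5712 0.3478 0.118 ] 0.10886909609771231
tilt [0.0054 0.0013 0.1093]
basket 999 [[-0.0468 -0.0473  0.1214]
 [ 0.0494  0.0459  0.2504]]
[0.9746 0.0195 0.3654] 33.45
```

The lid is level (tilt under 0.4°), centred and at its seated height. The basket is still hanging, and the robot is clear of everything.

```bash
python3 -c "
from plant import close_job
print(close_job())"
```

```text
the job is handed in; nothing more can be done
None
```

The job is handed in: the basket hangs on the brass hook, the blue lid is back level on the washer, and it took about 33 s of the 72 s; before the basket seated, its wooden grip pressed lightly against the hook's tip (about 8 N).

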